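# Pack a two-layer spare-parts kit tray

### The arm

A 7-joint arm with a two-finger parallel gripper is mounted at the origin on the work surface. World frame = base frame: x ahead of the robot, y to its left, z up, the work surface at z = 0. Lengths are in m, angles in rad, forces in N, time in s.
With the tool pointing down it reaches from about 0.4 to 0.85 m from the base axis. Payload 10.4 kg.
Tool frame: the origin (TCP) lies at the very end of the fingers, on their centre line; the grasp point (between the pads) lies 19 mm behind it (manip.grip_depth is the distance from the TCP to the grasp point, in m); z points along the fingers, y is the direction in which the jaws open and shut (so a half turn about z gives the same grasp; the last joint's range is limited). The gripper opens to 85 mm and grips with 20 to 120 N. Pads are 22 mm wide; open, the fingers measure 114 mm over their backs; the gripper's body (76 mm by 85 mm) begins 54 mm behind the grasp point. The pads swing forward as they close: fully open they stand 13 mm farther back than shut.
Start: joints at [1.163, 0.332, -0.065, 1.46, 0.022, 1.35, -0.088], TCP at [0.235, -0.579, 0.231] pointing down, gripper open.
Joint ranges: [-2.6, 2.6], [-0.5, 2.12], [-1.47, 1.34], [0.16, 2.42], [-1.27, 4.41], [0.06, 2.06], [-2.6, 2.6]. Speed limits (rad/s): [2.22, 2.22, 2.79, 2.79, 3.14, 3.14, 3.14].

### API

Orientations are given as a unit quaternion [x, y, z, w].
In Python, from workcell import manip gives the robot as it stands.
- The arm moves only by the tool step_arm, never from a script. Its argument "motion" is a list of rows, each a list of 6 numbers: the shift along the tool's x, y, z in mm, then the turn, a rotation vector about the tool's x, y, z in degrees. A call has 1 to 20 rows; each row shifts and turns the pose as measured when the row begins, along the tool's axes as they then stand; what a row does not reach is not made up. A row lasts 1/8 s, in which the tool goes at most 62.5 mm and 10.7 degrees, less where a joint would pass 70% of its speed; a pose out of reach is approached as far as the arm can. A call with a gripper value outside its range is refused whole. "jaw" is the finger opening in mm, from 0 to 85.4, set as the call begins (left out, the last holds). The fingers move at their own pace and stop on an object; "force" is the grip in N (left out, the last holds). Time passes only in rows, so rows that do not move let the fingers close. It gives the time, the measured TCP pose, the force and the opening at its end, in the units of the state.
- manip.get_obs(): the state, without advancing time (a new reading comes with each control period).
- manip.camera(name): name is "side" or "top"; returns the picture (384x512x3 uint8, blue, green, red); there is no depth.
- manip.camera_info(name): a dict with "camera_matrix" (3x3 intrinsics, pixels), "k1" (the pictures are not rectified: a ray, as slopes to the right and down, at radius r is drawn at 1 + k1 r^2 times it, then the intrinsics apply), "R" (3x3) and "t" (3): a world point X has camera coordinates R X + t. Camera axes: x right, y down, z forward; pixel columns grow to the right and rows downward; lengths in m; the calibration is good to about 2 mm. A picture is of the moment at which its call begins. camera_info takes no time and is no camera call.
- manip.hand_in(): hands the job in, once; it reports no verdict.
The state is a dict: "clock": time; "joint_pos": joint angles; "joint_velocities": joint speeds; "tau": joint torques, N m; "position": TCP position; "ee_rot": TCP orientation; "ft_force": force on the tool from outside, world axes, zero at the start; "torque": the same for the moment, N m; "grip_width": opening from 0.0 (shut) to 1.0 (fully open).
Only numpy, scipy, OpenCV 4.12 (cv2) and the standard library are available. Lean on these libraries where they do the work, as an engineer would, in place of code of your own. Each camera call takes 0.05 s, during which the arm holds its last target.

### The job

Pack the kit tray: press every steel roller on the table down into a cradle of its own, any cradle, until the spring fingers snap around it at both ends and it sits fully home. Then lay the blue separator level, square and centred on the tray's two end walls, covering the rollers, and stack the two small kraft cartons on it, each lying along the yellow grip bar, beside it and wholly on the board, one on each side. Leave the other things on the table where they are.

Things in the scene. Friction and masses are not known exactly. Their poses are not given: they have to be found in the camera images.
- tray: Green kit tray, fixed, level, 140 (x) x 236 mm (y). Origin: centre of its underside, on the table. Floor 6 mm thick. Walls 8 mm thick at both ends (x = -66, +66 mm), tops 56 mm above the table, carry the separator; the sides have an 18 mm high rim. Four cradles at y = -75, -25, +25, +75 mm. Per cradle, a black rest (top 18 mm up) at x = -28 and +28 mm, each between two sprung steel fingers.
- slot0 (a point): Cradle 0 of the tray: where the middle of a seated roller comes to lie, 30 mm above the tray's underside. Axes as the tray's; the roller's axis lies along x. Tray y = -75 mm. The fingers are 10 mm wide along x, lip tops 44 mm above the table, throat 18 mm; pressed straight down and level, a 24 mm barrel spreads them (10 to 20 N in all) and snaps in.
- slot1 (a point): Cradle 1 of the tray: where the middle of a seated roller comes to lie, 30 mm above the tray's underside. Axes as the tray's; the roller's axis lies along x. Tray y = -25 mm. Along x, 36 mm between the finger pairs are clear for a gripper at the middle of the barrel.
- slot2 (a point): Cradle 2 of the tray: where the middle of a seated roller comes to lie, 30 mm above the tray's underside. Axes as the tray's; the roller's axis lies along x. Tray y = 25 mm. A roller's end blocks stay outside the finger pairs: it has 7 mm of play along x either way.
- slot3 (a point): Cradle 3 of the tray: where the middle of a seated roller comes to lie, 30 mm above the tray's underside. Axes as the tray's; the roller's axis lies along x. Tray y = 75 mm. The barrel meets the black rests when it is fully home.
- roller0: Roller: round steel barrel, 24 mm diameter and 80 mm long, with an orange plastic block 32 x 32 x 12 mm square on each end (104 mm long in all), about 0.2 kg. Origin at the middle of its axis, x along the axis. It lies on the table on flats of its end blocks (axis 16 mm up), so it does not roll. There are three or four rollers.
- roller1: Roller: round steel barrel, 24 mm diameter and 80 mm long, with an orange plastic block 32 x 32 x 12 mm square on each end (104 mm long in all), about 0.2 kg. Origin at the middle of its axis, x along the axis. It lies on the table on flats of its end blocks (axis 16 mm up), so it does not roll. There are three or four rollers.
- roller2: Roller: round steel barrel, 24 mm diameter and 80 mm long, with an orange plastic block 32 x 32 x 12 mm square on each end (104 mm long in all), about 0.2 kg. Origin at the middle of its axis, x along the axis. It lies on the table on flats of its end blocks (axis 16 mm up), so it does not roll. There are three or four rollers.
- roller3: Roller: round steel barrel, 24 mm diameter and 80 mm long, with an orange plastic block 32 x 32 x 12 mm square on each end (104 mm long in all), about 0.2 kg. Origin at the middle of its axis, x along the axis. It lies on the table on flats of its end blocks (axis 16 mm up), so it does not roll. There are three or four rollers.
- separator: Blue rigid separator board, 150 mm (x) x 240 mm (y) x 6 mm, 0.28 kg, with a yellow grip bar on the middle of its top: 60 mm long (along x), 10 mm wide (y), its top 38 mm above the board's underside. Origin at the centre of the underside, z up. It lies flat on the table; it rests level on the tops of the tray's end walls, its x along the tray's x (either way round).
- carton0: Small closed kraft carton with a yellow band, 90 x 50 x 40 mm (x, y, z), rigid, about 0.22 kg. Origin at its centre, x along its length. It lies flat at the start; there are two.
- carton1: Small closed kraft carton with a yellow band, 90 x 50 x 40 mm (x, y, z), rigid, about 0.22 kg. Origin at its centre, x along its length. It lies flat at the start; there are two.
- can: White-labelled can, 52 mm diameter, 60 mm tall, standing close by the rollers and cartons. Not part of the job; leave it where it stands. Origin at its underside.
- oil: Black bottle, 70 mm diameter, 190 mm tall, at the far edge. Not part of the job; leave it where it stands. Origin at its underside.
- spray: Green can, 54 mm diameter, 170 mm tall, at the far edge. Not part of the job; leave it where it stands. Origin at its underside.
- wrench: Wrench lying at the far edge of the table. Not part of the job; leave it.
Mind the look-alikes: they are no part of the job. Leave any black or green look-alike of the roller3 alone. Leave any purple look-alike of the roller0 alone.

How it is judged:
By the outcome, as a careful person would: the job done as asked, in the order asked, and still so for the second after the job is handed in, with the robot touching nothing.
Of roller0, roller1, roller2, roller3 only 3 to 4 are there at a start; the rules pass over those that are not, and their reading is None.
At some moment in a run one of roller0, roller1, roller2, roller3, carton0, carton1 may be knocked a few centimetres aside while the robot is not near it.
Once in a run the grip may slacken for a moment while it holds something.
It also fails if it takes over 200 s, if anything falls off the work surface, if the arm or the gripper's body presses on something with over 40 N, if the wrist force passes 120 N, or if a joint passes its speed limit or range.

## Working session

There is one attempt and no reset: what is moved stays moved. The work goes in short steps, Python scripts to look and compute and a tool call to move; the robot and the scene stay as the last step left them, time stands still between calls to the robot, and variables do not carry over. Pictures are saved under pics/ and viewed, and the job is handed in when it is done.

Besides the shell and the picture viewer there is one more tool, called after ">>>" by a JSON object that holds its "name" and its "arguments". step_arm: Moves the arm, as the interface text tells. Its arguments: {"type":"object","properties":{"motion":{"type":"array"},"jaw":{"type":"number"},"force":{"type":"number"}},"required":["motion"]}

```bash
mkdir -p pics; ls
cat > h.py <<'E'
import numpy as np, cv2
from workcell import manip
def save(name,fn,crop=None,s=1):
    im=manip.camera(name); cv2.imwrite('pics/raw_'+fn+'.png',im)
    return out(im,fn,crop,s)
def out(im,fn,crop=None,s=1):
    if crop: x0,y0,x1,y1=crop; im=im[y0:y1,x0:x1]
    cv2.imwrite('pics/'+fn+'.png',cv2.resize(im,None,fx=s,fy=s,interpolation=cv2.INTER_CUBIC))
def ray(name,uv):
    c=manip.camera_info(name);K=np.array(c['camera_matrix']);R=np.array(c['R']);t=np.array(c['t'])
    d=cv2.undistortPoints(np.array([[uv]],float),K,np.array([c['k1'],0,0,0,0.]))[0,0]
    return -R.T@t, R.T@np.array([d[0],d[1],1])
def pz(name,uv,z):
    o,d=ray(name,uv); return o+d*(z-o[2])/d[2]
def proj(name,X):
    c=manip.camera_info(name);K=np.array(c['camera_matrix']);R=np.array(c['R']);t=np.array(c['t'])
    return cv2.projectPoints(np.array(X,float).reshape(-1,1,3),cv2.Rodrigues(R)[0],t,K,np.array([c['k1'],0,0,0,0.]))[0][:,0]
E
python3 - <<'E'
from h import *
save('top','top0',None,1.5); save('side','side0',None,1.5)
print(manip.get_obs())
for n in('top','side'):
    c=manip.camera_info(n);print(c, -np.array(c['R']).T@c['t'])
E
```

```text
pics
{'clock': 0.1, 'joint_pos': array([ 1.1633875 ,  0.33278822, -0.0647096 ,  1.4608115 ,  0.02158274,
        1.34987817, -0.08851196]), 'joint_velocities': array([ 0.0006027 ,  0.00131149,  0.00040316, -0.0012196 ,  0.00010578,
       -0.00099709,  0.00099729]), 'tau': array([ 1.32406076e-03, -6.26746273e+01,  4.90608369e-02, -3.92429888e+01,
        1.63742312e-02,  6.84522092e-03, -7.02641188e-06]), 'position': array([ 0.23450749, -0.5790041 ,  0.23063016]), 'ee_rot': array([ 9.81546021e-01,  1.91225139e-01, -1.29374008e-04, -5.81153563e-04]), 'ft_force': array([ 1.2052724 , -0.55256328,  0.10214504]), 'torque': array([0.05285059, 0.0375679 , 0.04480612]), 'grip_width': 1.0014051039888887}
{'camera_matrix': array([[456.59555926,   0.        , 251.15642482],
       [  0.        , 456.59555926, 198.10419063],
       [  0.        ,   0.        ,   1.        ]]), 'k1': -0.1139246507534691, 'R': array([[ 0.05220295, -0.99863201,  0.00299295],
       [-0.97598917, -0.0516535 , -0.2116059 ],
       [ 0.21147102,  0.00812537, -0.97735049]]), 't': array([-0.02665745,  0.53248549,  1.05360959])} [ 0.29828377 -0.00767721  1.14250271]
{'camera_matrix': array([[455.62353471,   0.        , 254.60325184],
       [  0.        , 455.62353471, 191.02733025],
       [  0.        ,   0.        ,   1.        ]]), 'k1': -0.08112478500176354, 'R': array([[-0.90118235, -0.43336501, -0.0080706 ],
       [-0.26009014,  0.55556487, -0.7897473 ],
       [ 0.34673258, -0.70960725, -0.61337922]]), 't': array([0.50122806, 0.19369319, 1.05814074])} [0.1351837  0.8604699  0.80605543]
```

View pics/top0.png

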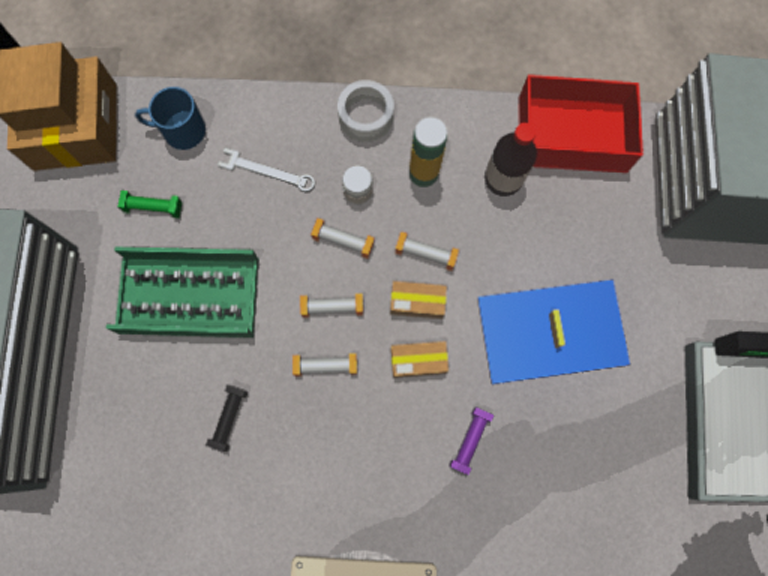

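View pics/side0.png

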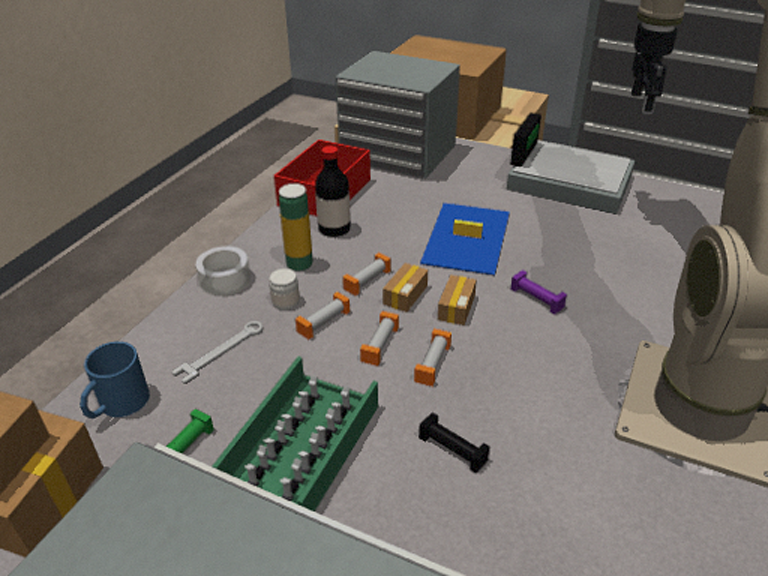

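The top view shows four orange/steel rollers (1.5x pixels): A (343,238), B (427,250), C (332,305) and D (325,364). The look-alikes are green (150,204), black (228,418) and purple (471,440), and I'll leave those alone. The tray is at (183,292), the separator at (555,332), and the cartons at (419,298) and (420,358). I'll enlarge to measure.

Run:
```python
from h import *
im=cv2.imread('pics/raw_top0.png')
out(im,'cA',(190,135,320,260),6); out(im,'cB',(65,155,180,230),6.5); out(im,'cC',(310,180,425,262),6.5)
```

```text
(no output)
```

View pics/cA.png

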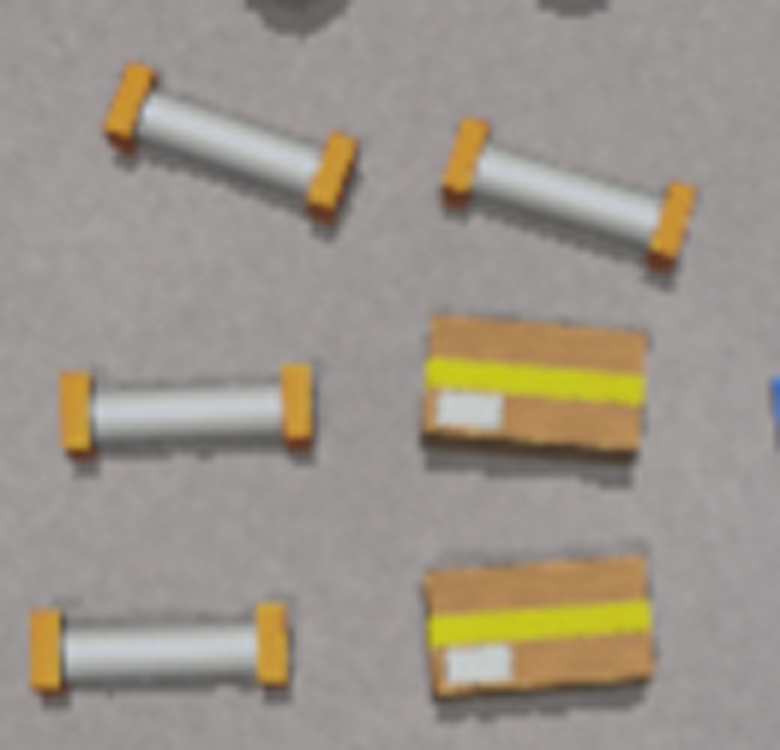

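View pics/cB.png

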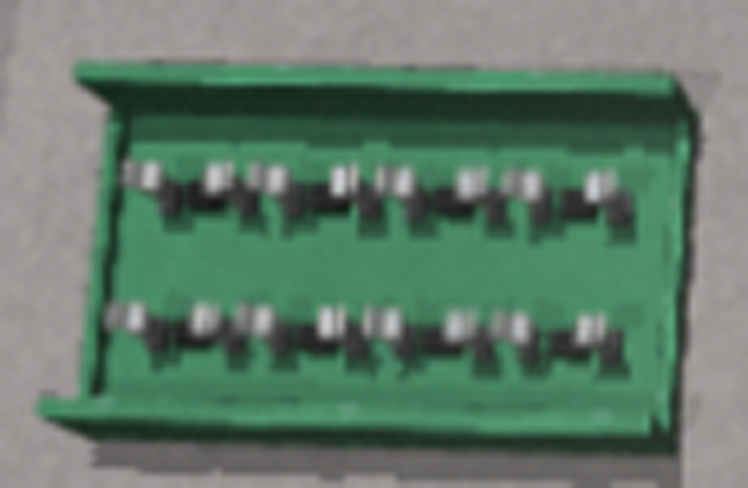

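View pics/cC.png

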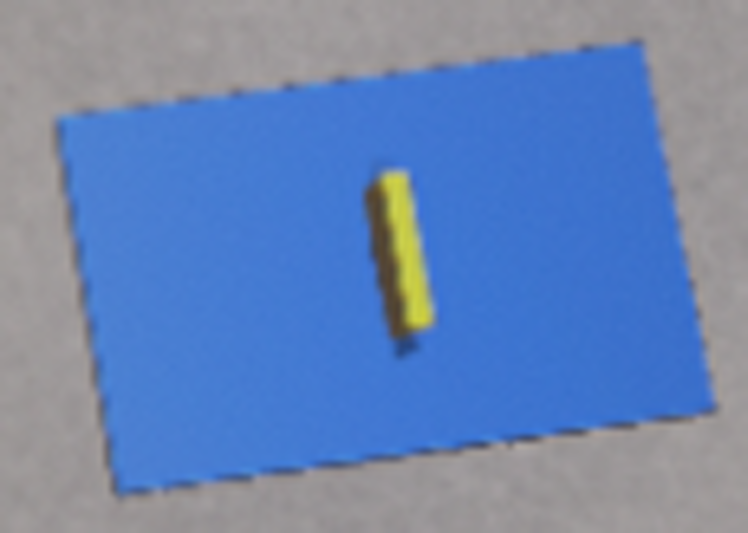

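```bash
cat >> h.py <<'E'
from scipy.optimize import least_squares
def uncrop(p,x0,y0,s): return (np.array(p,float)+.5)/s-.5+np.array([x0,y0])
def T(p,M):
    c,s=np.cos(p[2]),np.sin(p[2]); M=np.array(M,float)
    return np.c_[p[0]+c*M[:,0]-s*M[:,1],p[1]+s*M[:,0]+c*M[:,1],M[:,2]]
def fit(obs,M,p0):  # obs: list of (cam,pixels,model)
    f=lambda p:np.concatenate([(proj(c,T(p,np.array(m)))-px).ravel() for c,px,m in obs])
    r=least_squares(f,p0); return r.x,np.sqrt(np.mean(r.fun**2))
def box(x0,x1,y0,y1,z0,z1):
    P=[(x,y,z) for x in(x0,x1) for y in(y0,y1) for z in(z0,z1)]
    E=[(i,j) for i in range(8) for j in range(i+1,8) if bin(i^j).count('1')==1]
    return P,E
def wire(im,cam,p,b,col,k):
    P,E=b; q=proj(cam,T(p,np.array(P)))
    for i,j in E: cv2.line(im,tuple(np.round(((q[i]+.5)*k-.5)*16).astype(int)),tuple(np.round(((q[j]+.5)*k-.5)*16).astype(int)),col,1,cv2.LINE_AA,4)
BL=[box(-.052,-.040,-.016,.016,0,.032),box(.040,.052,-.016,.016,0,.032)]
CT=[box(-.045,.045,-.025,.025,0,.04)]
SP=[box(-.075,.075,-.12,.12,0,.006),box(-.03,.03,-.005,.005,.006,.038)]
TR=[box(-.07,-.062,-.118,.118,0,.056),box(.062,.07,-.118,.118,0,.056)]
def mv(b,dz): return [([(x,y,z+dz) for x,y,z in P],E) for P,E in b]
def over(cam,raw,items,fn,crop,k):
    im=cv2.imread('pics/raw_'+raw+'.png'); im=cv2.resize(im,None,fx=k,fy=k,interpolation=cv2.INTER_CUBIC)
    for p,bs in items:
        for b in bs: wire(im,cam,p,b,(255,0,255),k)
    x0,y0,x1,y1=[int(v*k) for v in crop]; cv2.imwrite('pics/'+fn+'.png',im[y0:y1,x0:x1])
E
python3 - <<'E'
from h import *
import json
cA=lambda p:uncrop(p,190,135,6); cB=lambda p:uncrop(p,65,155,6.5); cC=lambda p:uncrop(p,310,180,6.5)
R={}
for n,l,r in(('A',(131,100),(332,171)),('B',(467,157),(672,223)),('C',(76,409),(297,401)),('D',(46,648),(273,641))):
    # model x axis from left(+y world) to right
    R[n]=fit([('top',cA([l,r]),[(.046,0,.032),(-.046,0,.032)])],0,[.5,0,1.5])
R['c0']=fit([('top',cA([(432,315),(648,332),(640,448),(425,433)]),[(.045,.025,.04),(-.045,.025,.04),(-.045,-.025,.04),(.045,-.025,.04)])],0,[.5,0,1.5])
for k in('c0','c1'):
    px={'c0':[(432,315),(648,332),(640,448),(425,433)],'c1':[(425,573),(645,555),(652,672),(438,693)]}[k]
    R[k]=fit([('top',cA(px),[(.045,-.025,.04),(-.045,-.025,.04),(-.045,.025,.04),(.045,.025,.04)])],0,[.5,0,1.5])
R['sep']=fit([('top',cC([(58,117),(642,42),(715,410),(118,493)]),[(.075,.12,.006),(.075,-.12,.006),(-.075,-.12,.006),(-.075,.12,.006)])],0,[.5,-.3,0])
R['tray']=fit([('top',cB([(75,65),(672,75)]),[(.07,.118,.056),(.07,-.118,.056)])],0,[.5,.3,0])
for k,v in R.items(): print(k,v[0].round(4),np.degrees(v[0][2]).round(1),v[1].round(2))
json.dump({k:list(v[0]) for k,v in R.items()},open('R.json','w'))
it=[(v[0],{'c':CT,'s':SP,'t':TR}.get(k[0],BL)) for k,v in R.items()]
over('top','top0',it,'ovT',(65,130,425,265),2.2)
over('side','side0',it,'ovS',(130,130,350,350),2.6)
E
```

```text
A [0.6418 0.0656 1.2703] 72.8 0.12
B [ 0.6254 -0.0783  1.3005] 74.5 0.17
C [0.5245 0.0767 1.6607] 95.1 0.05
D [0.4245 0.0812 1.6561] 94.9 0.07
c0 [ 0.5402 -0.0672  1.5479] 88.7 0.19
c1 [ 0.4405 -0.0727  1.7082] 97.9 0.43
sep [ 0.503  -0.3007  0.1808] 10.4 0.23
tray [0.53   0.3267 0.0305] 1.7 0.25
```

View pics/ovT.png

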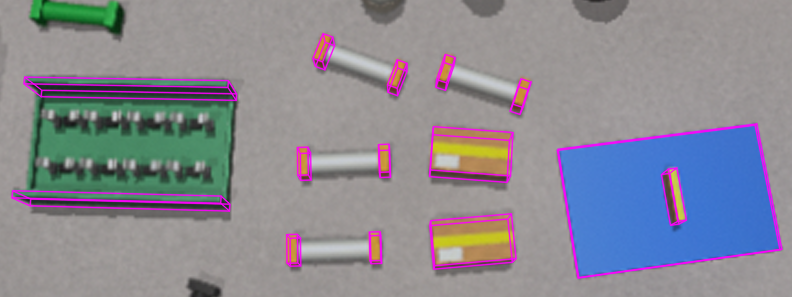

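View pics/ovS.png

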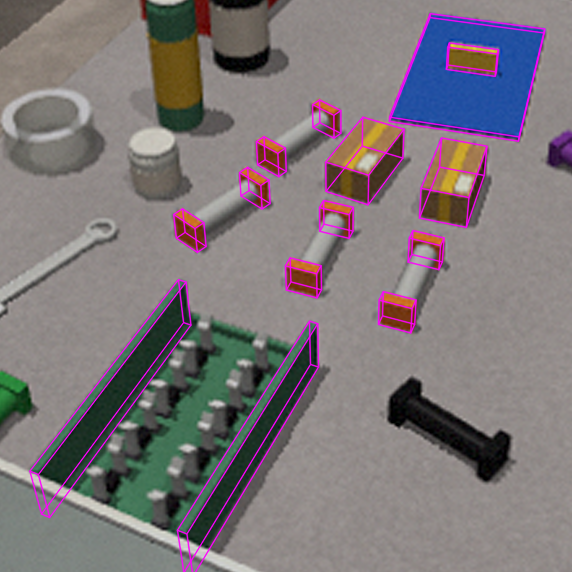

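Overlays match well in both views. The tray needs the most precision, so I'll zoom in on it.

Run:
```python
from h import *
import json
R=json.load(open('R.json'))
F=[]
for y in(-.075,-.025,.025,.075):
    for x in(-.028,.028): F+= [box(x-.005,x+.005,y-.009-.004,y-.009,.043,.044),box(x-.005,x+.005,y+.009,y+.013,.043,.044)]
it=[(R['tray'],TR+F)]
over('top','top0',it,'ov1',(65,160,175,228),7)
over('side','side0',it,'ov2',(155,235,260,345),5.4)
```

```text
(no output)
```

View pics/ov1.png

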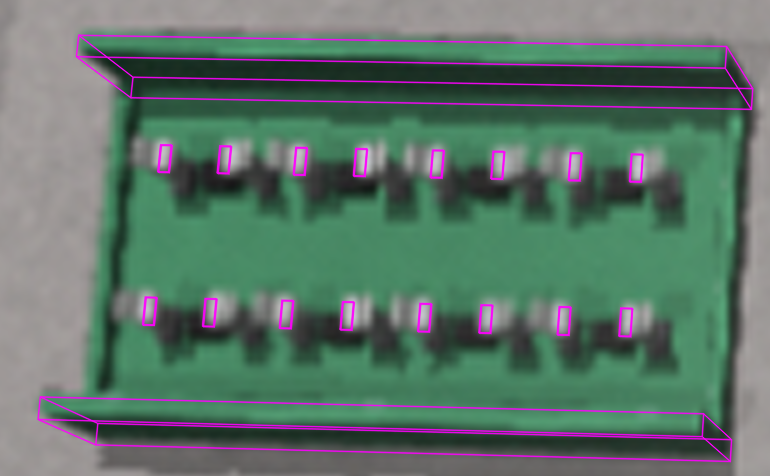

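View pics/ov2.png

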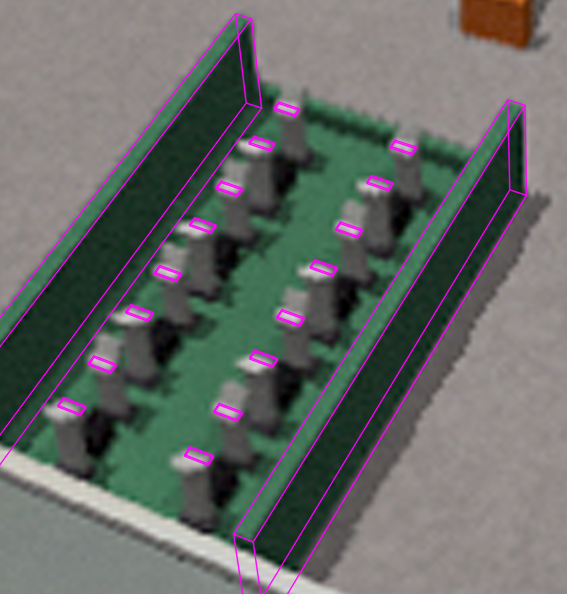

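```bash
cat >> h.py <<'E'
from scipy.spatial.transform import Rotation as Ro
import json
def pose():
    o=manip.get_obs(); return np.array(o['position']),Ro.from_quat(o['ee_rot']),o
def down(yaw): # yaw rad of tool x
    return Ro.from_matrix(np.c_[[np.cos(yaw),np.sin(yaw),0],[np.sin(yaw),-np.cos(yaw),0],[0,0,-1]])
def plan(X,yaw,n=None):
    p,r,o=pose(); rt=down(yaw); d=np.array(X)-p; rv=(r.inv()*rt).as_rotvec()
    if n is None: n=max(int(np.ceil(np.linalg.norm(d)/.055)),int(np.ceil(np.degrees(np.linalg.norm(rv))/10)),1)
    rows=[]
    for i in range(n):
        ri=r*Ro.from_rotvec(rv*i/n)
        rows.append(list(np.round(ri.inv().apply(d/n)*1000,1))+list(np.round(np.degrees(rv/n),2)))
    print('n',n,'rows:'); 
    for w in rows: print([float(v) for v in w])
def where():
    p,r,o=pose(); x=r.as_matrix()[:,0]; z=r.as_matrix()[:,2]
    print('t',round(o['clock'],2),'p',(p*1000).round(1),'yaw',round(np.degrees(np.arctan2(x[1],x[0])),1),'tilt',z[:2].round(4),'F',np.round(o['ft_force'],1),'g',round(o['grip_width']*85.4,1),'q',np.round(o['joint_pos'],2))
def loc(k,x,y): 
    R=json.load(open('R.json'))[k]; return T(R,[(x,y,0)])[0][:2]
E
python3 - <<'E'
from h import *
R=json.load(open('R.json'))
print('can',pz('top',(238,124),0)); 
for y in(-75,-25,25,75): print(y,loc('tray',0,y/1000))
plan([R['D'][0],R['D'][1],.12],R['D'][2])
E
```

```text
can [0.7451836 0.0473278 0.       ]
-75 [0.53228794 0.25176061]
-25 [0.53076512 0.30173741]
25 [0.52924229 0.35171421]
75 [0.52771946 0.40169102]
n 13 rows:
[32.6, -41.6, 8.6, -0.0, -0.0, -5.6]
[36.5, -38.2, 8.6, -0.0, -0.0, -5.6]
[40.1, -34.4, 8.5, -0.0, -0.0, -5.6]
[43.2, -30.4, 8.5, -0.0, -0.0, -5.6]
[46.0, -26.0, 8.5, -0.0, -0.0, -5.6]
[48.3, -21.4, 8.5, -0.0, -0.0, -5.6]
[50.2, -16.6, 8.5, -0.0, -0.0, -5.6]
[51.6, -11.6, 8.5, -0.0, -0.0, -5.6]
[52.4, -6.5, 8.5, -0.0, -0.0, -5.6]
[52.8, -1.4, 8.5, -0.0, -0.0, -5.6]
[52.7, 3.8, 8.5, -0.0, -0.0, -5.6]
[52.1, 8.9, 8.5, -0.0, -0.0, -5.6]
[51.0, 14.0, 8.5, -0.0, -0.0, -5.6]
```

>>> {"name": "step_arm", "arguments": {"motion": [[33,-42,0,0,0,-5.6],[36.5,-38,0,0,0,-5.6],[40,-34.5,0,0,0,-5.6],[43,-30.5,0,0,0,-5.6],[46,-26,0,0,0,-5.6],[48,-21.5,8,0,0,-5.6],[50,-16.5,8,0,0,-5.6],[51.5,-11.5,8,0,0,-5.6],[52.5,-6.5,8,0,0,-5.6],[53,-1.5,8,0,0,-5.6],[52.5,4,8,0,0,-5.6],[52,9,8,0,0,-5.6],[51,14,8,0,0,-5.6]], "jaw": 50, "force": 80}}

```text
clock: 1.72
position: [0.4148, 0.1024, 0.1625]
ee_rot: [0.664, 0.748, -0.001, -0.0]
ft_force: [0.2, -0.2, 0.2]
grip_width: 0.581
```

Run:
```python
from h import *
where(); R=json.load(open('R.json')); plan([R['D'][0],R['D'][1],.06],R['D'][2])
```

```text
t 1.73 p [414.8 102.4 162.5] yaw 96.8 tilt [-0.0014 -0.0003] F [ 0.2 -0.2  0.2] g 49.6 q [ 0.53 -0.01 -0.86  2.   -0.01  1.15 -0.2 ]
n 2 rows:
[-11.1, 3.6, 51.3, -0.04, 0.0, 0.97]
[-11.1, 3.8, 51.3, -0.04, 0.0, 0.97]
```

>>> {"name": "step_arm", "arguments": {"motion": [[-11,3.5,51,0,0,1],[-11,4,51,0,0,1],[0,0,0,0,0,0]]}}

```text
clock: 2.1
position: [0.4252, 0.0863, 0.0585]
ee_rot: [0.674, 0.739, 0.001, -0.001]
ft_force: [-0.9, 0.4, 0.2]
grip_width: 0.584
```

Run:
```python
from h import *
where(); R=json.load(open('R.json')); plan([R['D'][0],R['D'][1],.004],R['D'][2]); save('top','t1',(190,150,330,270),5); save('side','s1',(200,150,350,270),5)
```

```text
t 2.1 p [425.2  86.3  58.5] yaw 95.3 tilt [-0.0005  0.0028] F [-0.9  0.4  0.2] g 49.9 q [ 0.5   0.19 -0.84  2.1   0.17  0.93 -0.34]
n 1 rows:
[-5.2, -1.1, 54.4, -0.01, -0.16, 0.43]
```

View pics/t1.png

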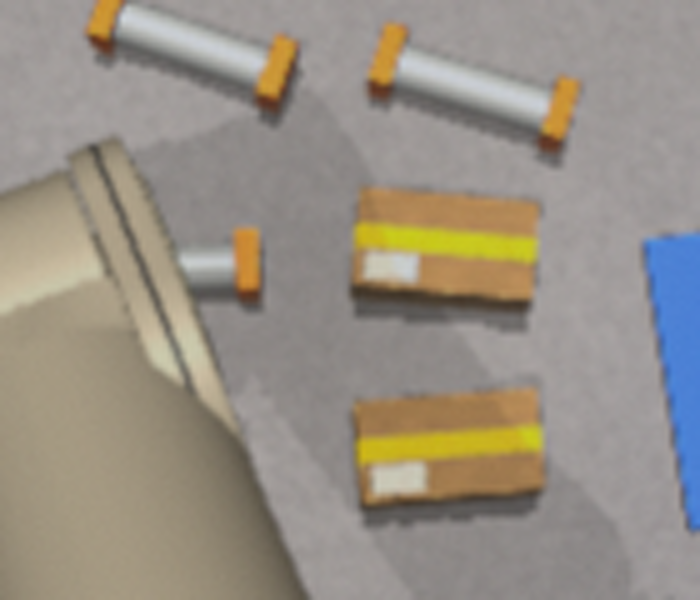

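View pics/s1.png

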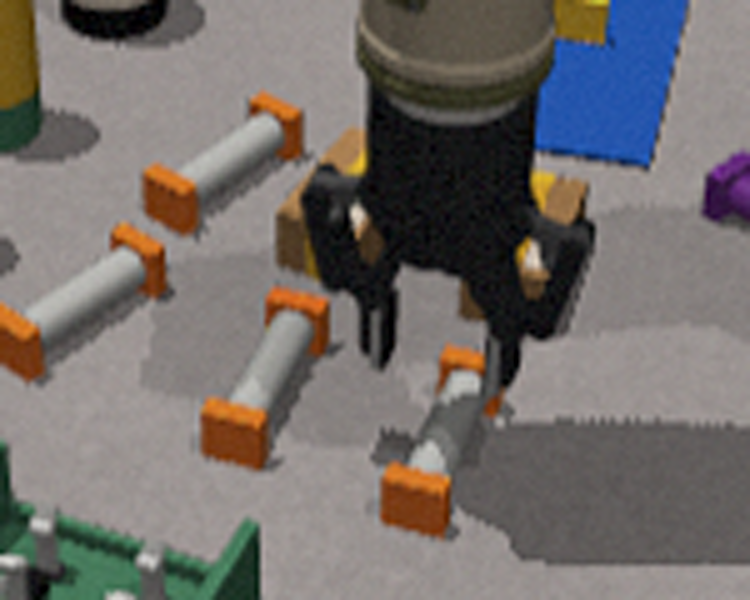

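The jaws straddle roller D in the side view, with the right finger beside the barrel at (500,370). Descending.

>>> {"name": "step_arm", "arguments": {"motion": [[-3,-0.5,25,0,0,0.4],[-2,-0.5,20,0,-0.2,0],[0,0,8,0,0,0],[0,0,0,0,0,0]]}}

```text
clock: 2.7
position: [0.4339, 0.0826, 0.0168]
ee_rot: [0.676, 0.737, 0.006, 0.009]
ft_force: [0.3, -0.8, 0.6]
grip_width: 0.587
```

Run:
```python
from h import *
where(); R=json.load(open('R.json')); plan([R['D'][0],R['D'][1],.004],R['D'][2]); save('side','s2',(200,150,350,270),5)
```

```text
t 2.7 p [433.9  82.6  16.8] yaw 94.9 tilt [ 0.0205 -0.0034] F [ 0.3 -0.8  0.6] g 50.1 q [ 0.45  0.27 -0.8   2.12  0.28  0.83 -0.44]
n 1 rows:
[-0.6, -9.8, 12.6, 1.15, 0.29, 0.02]
```

View pics/s2.png

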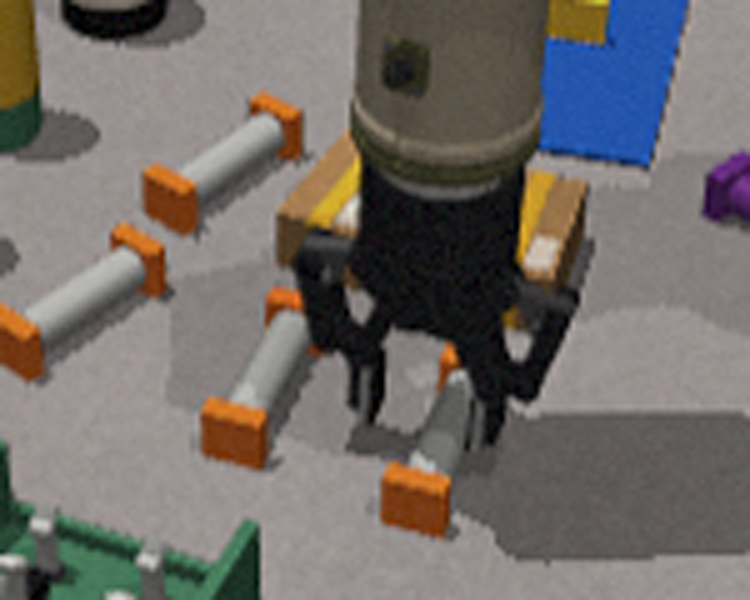

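>>> {"name": "step_arm", "arguments": {"motion": [[0,-10,0,1.1,0.3,0],[0,0,0,0,0,0]]}}

```text
clock: 3.0
position: [0.4244, 0.0819, 0.0184]
ee_rot: [0.676, 0.737, 0.001, 0.001]
ft_force: [0.3, -0.2, -0.3]
grip_width: 0.587
```

Run:
```python
from h import *
where(); R=json.load(open('R.json')); plan([R['D'][0],R['D'][1],.004],R['D'][2])
```

```text
t 3.0 p [424.4  81.9  18.4] yaw 94.9 tilt [0.0023 0.0002] F [ 0.3 -0.2 -0.3] g 50.1 q [ 0.47  0.26 -0.81  2.13  0.26  0.84 -0.42]
n 1 rows:
[-0.8, -0.0, 14.4, 0.13, 0.0, 0.02]
```

>>> {"name": "step_arm", "arguments": {"motion": [[-0.5,-1,6,0,0,0],[0,-1,6,0,0,0],[0,0,0,0,0,0]]}}

```text
clock: 3.38
position: [0.4224, 0.081, 0.0056]
ee_rot: [0.676, 0.737, 0.001, 0.001]
ft_force: [-0.2, -0.2, 0.5]
grip_width: 0.585
```

Run:
```python
from h import *
where(); R=json.load(open('R.json')); plan([R['D'][0],R['D'][1],.004],R['D'][2])
```

```text
t 3.38 p [422.4  81.    5.6] yaw 94.9 tilt [0.0025 0.    ] F [-0.2 -0.2  0.5] g 50.0 q [ 0.45  0.29 -0.8   2.14  0.28  0.82 -0.44]
n 1 rows:
[-0.1, 2.1, 1.6, 0.14, 0.01, 0.0]
```

>>> {"name": "step_arm", "arguments": {"motion": [[0,2,1.5,0.1,0,0],[0,0,0,0,0,0],[0,0,0,0,0,0],[0,0,0,0,0,0],[0,0,0,0,0,0]], "jaw": 15}}

```text
clock: 4.0
position: [0.4246, 0.0813, 0.0042]
ee_rot: [0.676, 0.737, -0.0, 0.0]
ft_force: [0.2, -0.5, 0.5]
grip_width: 0.253
```

Run:
```python
from h import *
where(); save('side','s3',(200,150,350,270),5)
```

```text
t 4.0 p [424.6  81.3   4.2] yaw 94.9 tilt [-0.0002 -0.0005] F [ 0.2 -0.5  0.5] g 21.6 q [ 0.45  0.3  -0.8   2.14  0.29  0.82 -0.44]
```

View pics/s3.png

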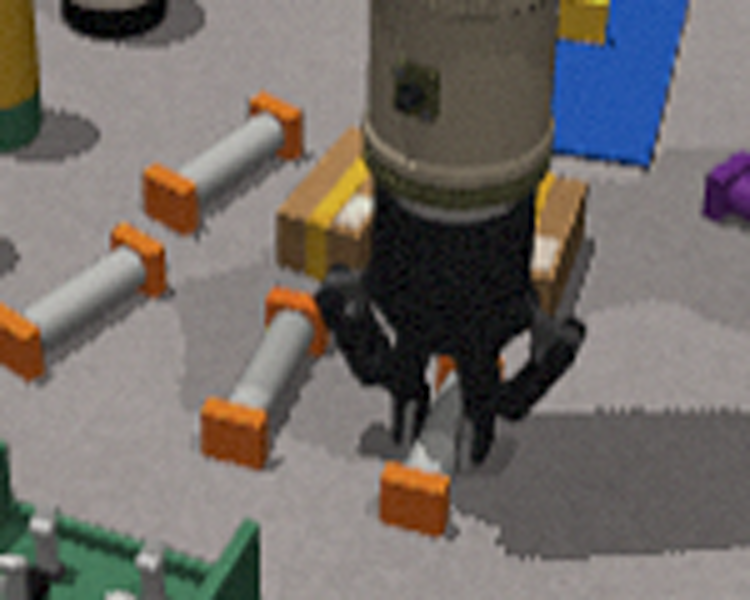

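>>> {"name": "step_arm", "arguments": {"motion": [[0,0,-10,0,0,0],[0,0,-20,0,0,0],[0,0,-35,0,0,0],[0,0,-35,0,0,0]]}}

```text
clock: 4.55
position: [0.4223, 0.0817, 0.106]
ee_rot: [0.676, 0.737, -0.002, -0.002]
ft_force: [0.6, -0.9, -3.0]
grip_width: 0.249
```

Run:
```python
from h import *
where(); save('side','s4',(200,100,350,270),4); x=loc('tray',0,.075); plan([x[0],x[1],.13],json.load(open('R.json'))['tray'][2]+np.pi)
```

```text
t 4.55 p [422.3  81.7 106. ] yaw 95.0 tilt [-0.0057  0.0011] F [ 0.6 -0.9 -3. ] g 21.3 q [ 0.56  0.09 -0.87  2.06  0.08  1.03 -0.26]
n 9 rows:
[34.3, 14.5, -2.2, 0.0, -0.01, -9.64]
[31.4, 20.1, -2.2, 0.0, -0.01, -9.64]
[27.6, 25.0, -2.2, 0.0, -0.01, -9.64]
[23.0, 29.3, -2.2, 0.0, -0.01, -9.64]
[17.8, 32.8, -2.2, 0.0, -0.01, -9.64]
[12.1, 35.3, -2.2, 0.0, -0.01, -9.64]
[6.0, 36.8, -2.2, 0.0, -0.01, -9.64]
[-0.3, 37.3, -2.2, 0.0, -0.01, -9.64]
[-6.5, 36.7, -2.2, 0.0, -0.01, -9.64]
```

View pics/s4.png

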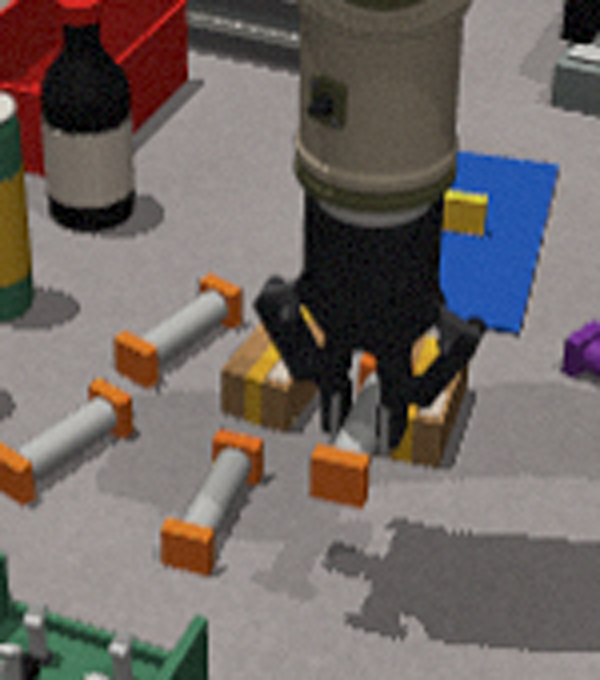

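>>> {"name": "step_arm", "arguments": {"motion": [[15,5,-8,0,0,-6],[30,15,-8,0,0,-9.6],[31,21,0,0,0,-9.6],[27,25,0,0,0,-9.6],[23,29,0,0,0,-9.6],[17,32,0,0,0,-9.6],[12,35,0,0,0,-9.6],[6,36,0,0,0,-9.6],[0,30,0,0,0,-8],[0,15,0,0,0,-4],[0,0,0,0,0,0]]}}

```text
clock: 5.98
position: [0.4886, 0.3991, 0.1303]
ee_rot: [-0.024, 1.0, 0.0, 0.001]
ft_force: [0.1, -0.9, -1.9]
grip_width: 0.253
```

Run:
```python
from h import *
where(); x=loc('tray',0,.075); plan([x[0],x[1],.1],json.load(open('R.json'))['tray'][2]+np.pi)
```

```text
t 5.97 p [488.6 399.1 130.3] yaw -177.3 tilt [0.0023 0.0003] F [ 0.1 -0.9 -1.9] g 21.6 q [-0.01  0.65 -1.05  1.53  0.58  1.3   0.48]
n 1 rows:
[-39.2, 0.7, 30.3, 0.01, 0.13, 0.98]
```

>>> {"name": "step_arm", "arguments": {"motion": [[-22,0.5,15,0,0.1,1],[-17,0,15,0,0,0],[0,0,15,0,0,0],[0,0,0,0,0,0]]}}

```text
clock: 6.48
position: [0.5288, 0.3985, 0.0835]
ee_rot: [-0.012, 1.0, -0.001, -0.0]
ft_force: [0.2, -0.5, -1.8]
grip_width: 0.25
```

Run:
```python
from h import *
where(); x=loc('tray',0,.075); plan([x[0],x[1],.055],json.load(open('R.json'))['tray'][2]+np.pi);  save('side','s5',(130,200,300,330),4.5); save('top','t5',(50,130,200,250),5)
```

```text
t 6.47 p [528.8 398.5  83.5] yaw -178.6 tilt [ 0.     -0.0014] F [ 0.2 -0.5 -1.8] g 21.3 q [-0.05  0.75 -0.99  1.48  0.64  1.27  0.49]
n 1 rows:
[1.0, 3.3, 28.5, -0.08, -0.0, -0.35]
```

View pics/s5.png

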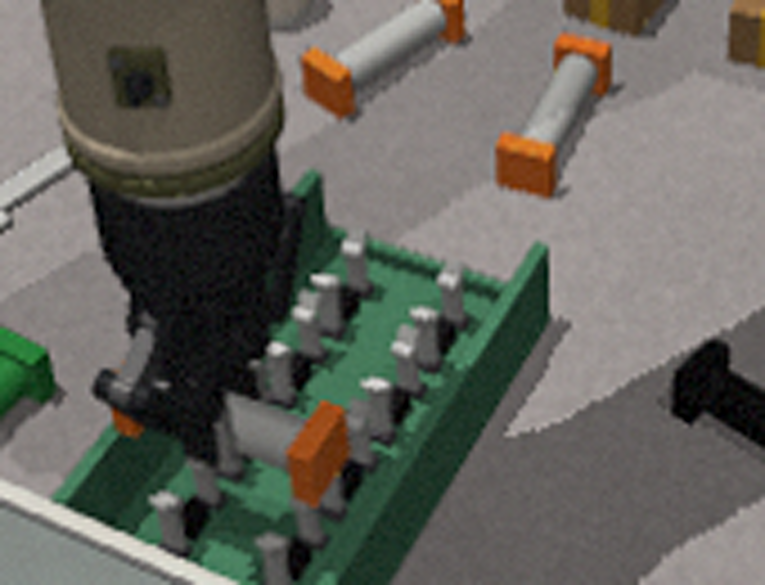

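View pics/t5.png

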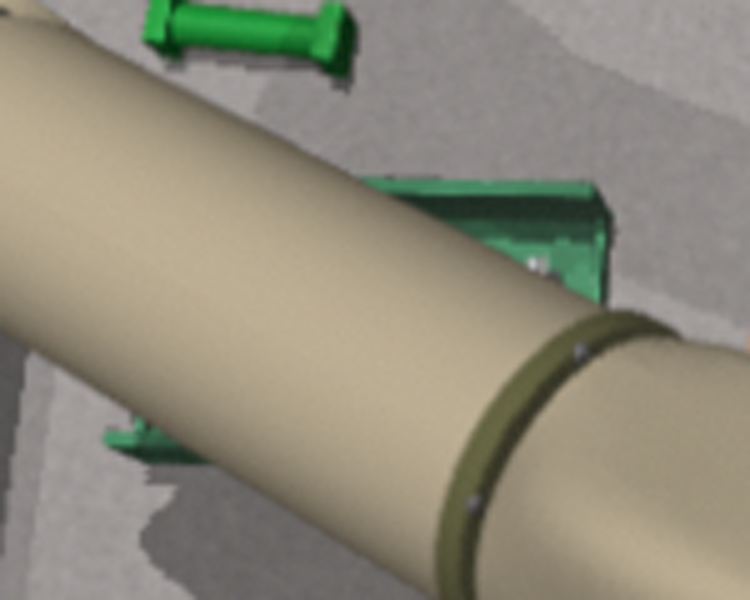

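Run:
```python
from h import *
p,r,o=pose(); x=r.as_matrix()[:,0]
over('side','s5',[([p[0],p[1],np.arctan2(x[1],x[0])],mv(BL,p[2]+.0118-.016))],'o5',(130,260,230,330),7)
```

```text
(no output)
```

View pics/o5.png

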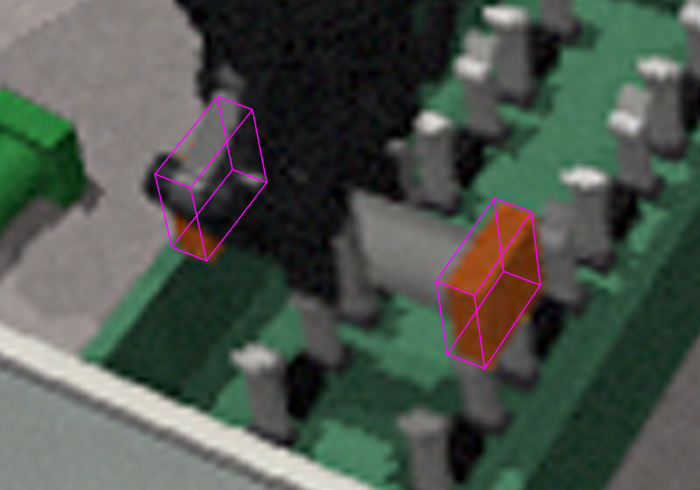

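The predicted outline matches the held roller to about 1 px, so it is level. Next I lower it onto the lips and press.

>>> {"name": "step_arm", "arguments": {"motion": [[1,3.5,10,0,0,-0.3],[0,0,10,0,0,0],[0,0,5,0,0,0],[0,0,0,0,0,0]]}}

```text
clock: 7.08
position: [0.5275, 0.4037, 0.0596]
ee_rot: [-0.016, 1.0, 0.0, 0.001]
ft_force: [-0.6, -0.3, -1.7]
grip_width: 0.25
```

Run:
```python
from h import *
where(); x=loc('tray',0,.075); plan([x[0],x[1],.045],json.load(open('R.json'))['tray'][2]+np.pi)
```

```text
t 7.08 p [527.5 403.7  59.6] yaw -178.2 tilt [0.0028 0.0008] F [-0.6 -0.3 -1.7] g 21.4 q [-0.06  0.77 -0.97  1.49  0.66  1.23  0.47]
n 1 rows:
[-0.1, -2.0, 14.6, 0.04, 0.16, 0.06]
```

>>> {"name": "step_arm", "arguments": {"motion": [[0,-2,5,0,0.2,0],[0,0,4,0,0,0],[0,0,4,0,0,0],[0,0,0,0,0,0]]}}

```text
clock: 7.58
position: [0.5279, 0.4015, 0.0459]
ee_rot: [-0.016, 1.0, 0.0, -0.0]
ft_force: [-0.1, -0.4, -1.5]
grip_width: 0.253
```

Run:
```python
from h import *
where(); x=loc('tray',0,.075); plan([x[0],x[1],.018],json.load(open('R.json'))['tray'][2]+np.pi)
```

```text
t 7.58 p [527.9 401.5  45.9] yaw -178.2 tilt [-0.0006  0.0009] F [-0.1 -0.4 -1.5] g 21.6 q [-0.06  0.79 -0.96  1.5   0.67  1.21  0.47]
n 1 rows:
[0.2, 0.2, 27.9, 0.05, -0.03, 0.03]
```

>>> {"name": "step_arm", "arguments": {"motion": [[0,0,4,0,0,0],[0,0,4,0,0,0],[0,0,4,0,0,0],[0,0,4,0,0,0]]}}

```text
clock: 8.07
position: [0.5296, 0.4033, 0.0339]
ee_rot: [-0.015, 1.0, 0.002, 0.002]
ft_force: [-3.5, -6.5, 18.0]
grip_width: 0.252
```

Run:
```python
from h import *
where()
```

```text
t 8.07 p [529.6 403.3  33.9] yaw -178.3 tilt [0.0042 0.0038] F [-3.5 -6.5 18. ] g 21.6 q [-0.07  0.8  -0.96  1.51  0.68  1.19  0.46]
```

>>> {"name": "step_arm", "arguments": {"motion": [[1,-1.5,4,0,0.2,0],[0,-0.5,5,0,0,0],[0,0,5,0,0,0]]}}

```text
clock: 8.45
position: [0.5319, 0.4031, 0.0263]
ee_rot: [-0.015, 1.0, 0.003, 0.004]
ft_force: [-1.0, -4.9, 6.9]
grip_width: 0.249
```

Run:
```python
from h import *
where()
```

```text
t 8.45 p [531.9 403.1  26.3] yaw -178.3 tilt [0.0087 0.0069] F [-1.  -4.9  6.9] g 21.3 q [-0.07  0.81 -0.95  1.51  0.69  1.17  0.46]
```

Run:
```python
from h import *
x=loc('tray',0,.075); plan([x[0],x[1],.018],json.load(open('R.json'))['tray'][2]+np.pi)
```

```text
n 1 rows:
[4.3, -1.3, 8.2, 0.38, 0.51, -0.08]
```

>>> {"name": "step_arm", "arguments": {"motion": [[3,-1,4,0.4,0.5,0],[1,-0.5,4,0,0,0],[0,0,3,0,0,0],[0,0,0,0,0,0]]}}

```text
clock: 8.95
position: [0.5295, 0.4017, 0.0183]
ee_rot: [-0.014, 1.0, -0.0, 0.002]
ft_force: [0.7, -0.4, -1.2]
grip_width: 0.251
```

Run:
```python
from h import *
where();x=loc('tray',0,.075); plan([x[0],x[1],.018],json.load(open('R.json'))['tray'][2]+np.pi)
```

```text
t 8.95 p [529.5 401.7  18.3] yaw -178.4 tilt [ 0.0039 -0.0003] F [ 0.7 -0.4 -1.2] g 21.4 q [-0.08  0.82 -0.94  1.51  0.7   1.17  0.45]
n 1 rows:
[1.8, -0.0, 0.3, -0.02, 0.22, -0.15]
```

>>> {"name": "step_arm", "arguments": {"motion": [[1,0,4,0,0.2,0],[0,0,4,0,0,0],[0,0,4,0,0,0]]}}

```text
clock: 9.32
position: [0.5297, 0.4019, 0.0178]
ee_rot: [-0.013, 1.0, -0.002, 0.003]
ft_force: [-11.8, -16.6, 40.8]
grip_width: 0.25
```

Run:
```python
from h import *
where();save('side','s6',(130,230,250,330),6)
```

```text
t 9.32 p [529.7 401.9  17.8] yaw -178.5 tilt [ 0.006  -0.0038] F [-11.8 -16.6  40.8] g 21.3 q [-0.08  0.82 -0.94  1.51  0.7   1.17  0.45]
```

View pics/s6.png

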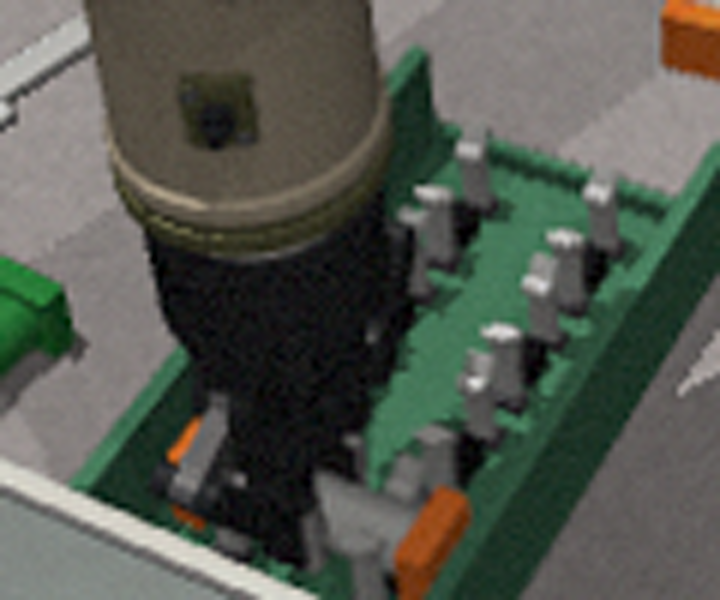

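It hit a hard stop at the expected height (17.8 mm against 18.2 predicted), so it is home. Releasing.

>>> {"name": "step_arm", "arguments": {"motion": [[0,0,-1,0,0,0],[0,0,0,0,0,0],[0,0,0,0,0,0],[0,0,-10,0,0,0],[0,0,-30,0,0,0],[0,0,-40,0,0,0],[0,0,-40,0,0,0]], "jaw": 36}}

```text
clock: 10.25
position: [0.5266, 0.4015, 0.1388]
ee_rot: [-0.014, 1.0, -0.003, -0.0]
ft_force: [0.4, 0.1, 2.0]
grip_width: 0.419
```

Run:
```python
from h import *
where();save('side','s7',(130,130,350,350),2.7); R=json.load(open('R.json'));plan([R['C'][0],R['C'][1],.14],R['C'][2],12)
it=[(R['tray'][:3],TR)]; x=loc('tray',0,.075)
over('side','s7',[([x[0],x[1],R['tray'][2]],mv(BL,.014))],'o7',(130,240,250,345),6)
```

```text
t 10.25 p [526.6 401.5 138.8] yaw -178.4 tilt [-0.0007 -0.0067] F [0.4 0.1 2. ] g 35.8 q [-0.05  0.7  -1.02  1.42  0.6   1.36  0.51]
n 12 rows:
[1.1, -27.2, 0.5, 0.01, 0.02, 7.21]
[-2.4, -27.1, 0.5, 0.01, 0.02, 7.21]
[-5.8, -26.6, 0.5, 0.01, 0.02, 7.21]
[-9.0, -25.7, 0.5, 0.01, 0.02, 7.21]
[-12.2, -24.4, 0.5, 0.01, 0.02, 7.21]
[-15.2, -22.6, 0.5, 0.01, 0.02, 7.21]
[-17.9, -20.5, 0.5, 0.01, 0.02, 7.21]
[-20.3, -18.1, 0.4, 0.01, 0.02, 7.21]
[-22.4, -15.5, 0.4, 0.01, 0.02, 7.21]
[-24.2, -12.5, 0.4, 0.01, 0.02, 7.21]
[-25.6, -9.4, 0.4, 0.01, 0.02, 7.21]
[-26.5, -6.1, 0.4, 0.01, 0.02, 7.21]
```

View pics/s7.png

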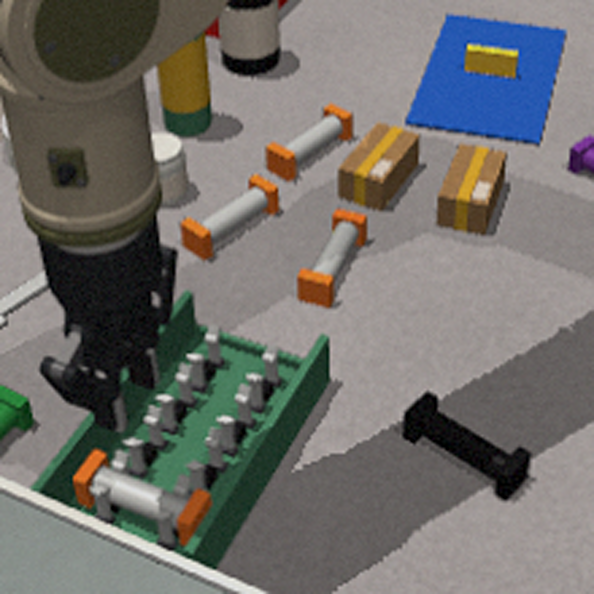

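View pics/o7.png

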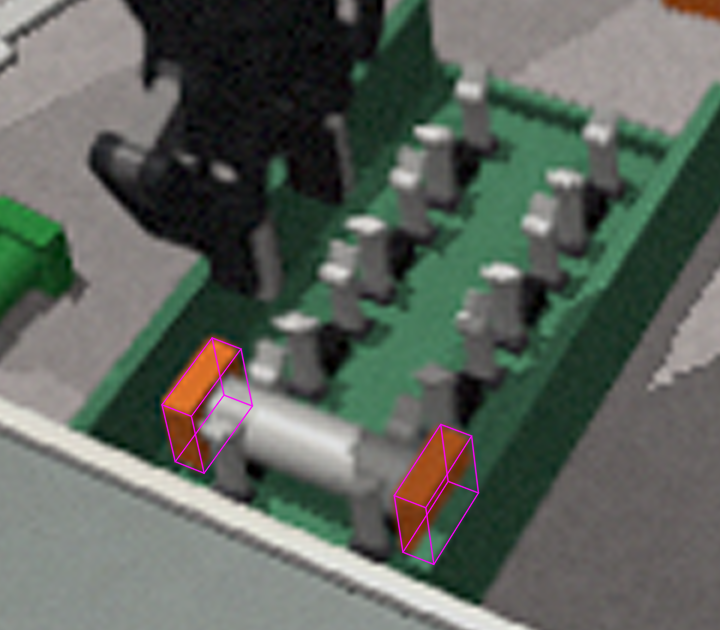

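Roller D is seated and matches the seated model, with its blocks outside the fingers. C is next.

>>> {"name": "step_arm", "arguments": {"motion": [[1,-20,0,0,0,5],[-2,-27,0,0,0,7.2],[-6,-26.5,0,0,0,7.2],[-9,-25.5,0,0,0,7.2],[-12,-24.5,0,0,0,7.2],[-15,-22.5,0,0,0,7.2],[-18,-20.5,0,0,0,7.2],[-20,-18,0,0,0,7.2],[-22.5,-15.5,0,0,0,7.2],[-24,-12.5,0,0,0,7.2],[-25.5,-9.5,0,0,0,7.2],[-20,-6,10,0,0,7.2],[-10,0,10,0,0,3],[0,0,0,0,0,0]], "jaw": 50}}

```text
clock: 12.05
position: [0.5282, 0.0747, 0.1296]
ee_rot: [0.696, 0.718, 0.004, 0.002]
ft_force: [-0.8, 0.6, 0.4]
grip_width: 0.585
```

Run:
```python
from h import *
where(); R=json.load(open('R.json'));plan([R['C'][0],R['C'][1],.04],R['C'][2],4)
```

```text
t 12.05 p [528.2  74.7 129.6] yaw 91.8 tilt [0.0095 0.0027] F [-0.8  0.6  0.4] g 50.0 q [ 0.47  0.31 -0.79  1.8   0.24  1.12 -0.38]
n 4 rows:
[0.5, -1.1, 22.4, 0.14, -0.03, -0.85]
[0.5, -1.1, 22.4, 0.14, -0.03, -0.85]
[0.5, -1.0, 22.4, 0.14, -0.03, -0.85]
[0.6, -1.0, 22.4, 0.14, -0.03, -0.85]
```

>>> {"name": "step_arm", "arguments": {"motion": [[0.5,-1.5,22,0.3,0,-1.2],[0.5,-1.5,22,0.3,0,-1.2],[0.5,-1.5,22,0,0,-1],[0.5,-1,22,0,0,0],[0,0,0,0,0,0],[0,0,0,0,0,0]]}}

```text
clock: 12.8
position: [0.521, 0.0809, 0.0353]
ee_rot: [0.669, 0.744, 0.0, -0.003]
ft_force: [-0.5, -0.1, 0.3]
grip_width: 0.586
```

Run:
```python
from h import *
where(); R=json.load(open('R.json'));plan([R['C'][0],R['C'][1],.0042],R['C'][2],2); save('side','s8',(200,130,350,270),5)
```

```text
t 12.8 p [521.   80.9  35.3] yaw 96.1 tilt [-0.0044  0.0045] F [-0.5 -0.1  0.3] g 50.0 q [ 0.41  0.44 -0.76  1.88  0.35  0.97 -0.4 ]
n 2 rows:
[-2.3, 1.6, 15.6, -0.11, -0.14, 0.46]
[-2.3, 1.6, 15.6, -0.11, -0.14, 0.46]
```

View pics/s8.png

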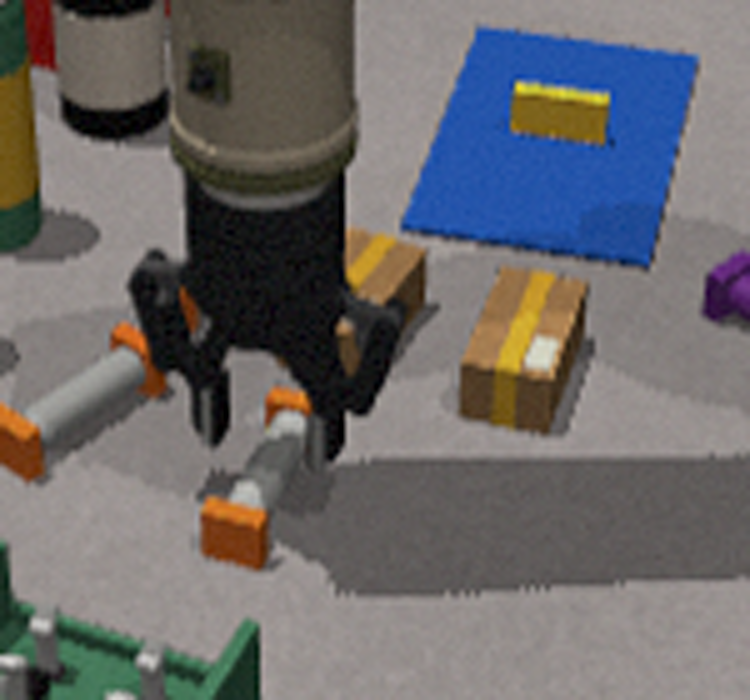

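The jaws are straddling C. Descending.

>>> {"name": "step_arm", "arguments": {"motion": [[-2.5,2,12,-0.2,-0.3,0.9],[-2,1.5,12,0,0,0],[0,0,5,0,0,0],[0,0,0,0,0,0]]}}

```text
clock: 13.35
position: [0.5259, 0.0762, 0.0052]
ee_rot: [0.675, 0.738, 0.0, 0.001]
ft_force: [-0.3, -0.1, -0.2]
grip_width: 0.585
```

Run:
```python
from h import *
where(); R=json.load(open('R.json'));plan([R['C'][0],R['C'][1],.0042],R['C'][2],1)
```

```text
t 13.35 p [525.9  76.2   5.2] yaw 95.1 tilt [ 0.0016 -0.0011] F [-0.3 -0.1 -0.2] g 50.0 q [ 0.39  0.48 -0.72  1.89  0.4   0.91 -0.45]
n 1 rows:
[0.6, -1.4, 1.0, 0.09, 0.07, -0.07]
```

>>> {"name": "step_arm", "arguments": {"motion": [[0.5,-1.5,1,0,0,0],[0,0,0,0,0,0],[0,0,0,0,0,0],[0,0,0,0,0,0],[0,0,0,0,0,0]], "jaw": 15}}

```text
clock: 13.98
position: [0.5243, 0.0768, 0.0046]
ee_rot: [0.675, 0.738, 0.0, 0.001]
ft_force: [0.4, 0.5, -2.3]
grip_width: 0.249
```

Run:
```python
from h import *
where()
```

```text
t 13.97 p [524.3  76.8   4.6] yaw 95.1 tilt [ 0.0021 -0.0011] F [ 0.4  0.5 -2.3] g 21.3 q [ 0.39  0.48 -0.73  1.9   0.4   0.91 -0.45]
```

>>> {"name": "step_arm", "arguments": {"motion": [[0,0,-10,0,0,0],[0,0,-25,0,0,0],[0,0,-40,0,0,0],[0,0,-30,0,0,0],[0,0,0,0,0,0]]}}

```text
clock: 14.6
position: [0.5235, 0.077, 0.1143]
ee_rot: [0.675, 0.738, -0.0, 0.001]
ft_force: [0.6, 0.2, -3.1]
grip_width: 0.25
```

Run:
```python
from h import *
where(); x=loc('tray',0,.025); plan([x[0],x[1],.12],json.load(open('R.json'))['tray'][2]+np.pi,11)
```

```text
t 14.6 p [523.5  77.  114.3] yaw 95.1 tilt [ 0.0011 -0.0011] F [ 0.6  0.2 -3.1] g 21.4 q [ 0.46  0.33 -0.8   1.82  0.26  1.1  -0.34]
n 11 rows:
[24.8, 2.8, -0.5, -0.0, 0.01, -7.87]
[24.2, 6.1, -0.5, -0.0, 0.01, -7.87]
[23.1, 9.4, -0.5, -0.0, 0.01, -7.87]
[21.6, 12.5, -0.5, -0.0, 0.01, -7.87]
[19.7, 15.3, -0.5, -0.0, 0.01, -7.87]
[17.4, 17.9, -0.5, -0.0, 0.01, -7.87]
[14.8, 20.1, -0.5, -0.0, 0.01, -7.87]
[11.9, 21.9, -0.5, -0.0, 0.01, -7.87]
[8.8, 23.4, -0.5, -0.0, 0.01, -7.87]
[5.5, 24.4, -0.5, -0.0, 0.01, -7.87]
[2.1, 24.9, -0.5, -0.0, 0.01, -7.87]
```

>>> {"name": "step_arm", "arguments": {"motion": [[20,2,-1,0,0,-6],[25,5,-1,0,0,-7.9],[24,8,-1,0,0,-7.9],[22,11,0,0,0,-7.9],[20.5,14,0,0,0,-7.9],[18.5,16.5,0,0,0,-7.9],[16,19,0,0,0,-7.9],[13,21,0,0,0,-7.9],[10,22.5,0,0,0,-7.9],[7,23.5,0,0,0,-7.9],[3,20,0,0,0,-7],[0,10,0,0,0,-3],[0,0,0,0,0,0]]}}

```text
clock: 16.23
position: [0.509, 0.3545, 0.1009]
ee_rot: [-0.044, 0.999, -0.004, -0.008]
ft_force: [-0.9, 0.1, -1.8]
grip_width: 0.25
```

Run:
```python
from h import *
where(); x=loc('tray',0,.025); plan([x[0],x[1],.06],json.load(open('R.json'))['tray'][2]+np.pi,4)
```

```text
t 16.23 p [509.  354.5 100.9] yaw -175.0 tilt [-0.0161 -0.0088] F [-0.9  0.1 -1.8] g 21.3 q [ 0.07  0.68 -1.05  1.56  0.6   1.27  0.58]
n 4 rows:
[-5.1, -1.1, 10.1, -0.11, -0.24, 0.82]
[-5.1, -1.0, 10.2, -0.11, -0.24, 0.82]
[-5.1, -1.0, 10.2, -0.11, -0.24, 0.82]
[-5.1, -0.9, 10.2, -0.11, -0.24, 0.82]
```

>>> {"name": "step_arm", "arguments": {"motion": [[-10,-1.5,0,-0.2,-0.5,1.6],[-10,-1.5,5,-0.2,-0.5,1.6],[0,-1,10,0,0,0],[0,0,10,0,0,0],[0,0,5,0,0,0],[0,0,0,0,0,0]]}}

```text
clock: 16.98
position: [0.5312, 0.3484, 0.0665]
ee_rot: [-0.011, 1.0, -0.002, 0.0]
ft_force: [0.3, -1.0, -2.8]
grip_width: 0.244
```

Run:
```python
from h import *
where(); x=loc('tray',0,.025); plan([x[0],x[1],.045],json.load(open('R.json'))['tray'][2]+np.pi,2)
```

```text
t 16.98 p [531.2 348.4  66.5] yaw -178.7 tilt [ 0.0008 -0.0032] F [ 0.3 -1.  -2.8] g 20.8 q [ 0.06  0.72 -1.    1.57  0.64  1.21  0.53]
n 2 rows:
[0.9, 1.7, 10.7, -0.09, 0.02, -0.24]
[0.9, 1.7, 10.7, -0.09, 0.02, -0.24]
```

>>> {"name": "step_arm", "arguments": {"motion": [[1,2,6,-0.2,0,-0.4],[0.5,1,6,0,0,0],[0,0,5,0,0,0],[0,0,0,0,0,0]]}}

```text
clock: 17.48
position: [0.5293, 0.3521, 0.0487]
ee_rot: [-0.015, 1.0, 0.001, 0.001]
ft_force: [0.2, 0.5, -3.4]
grip_width: 0.249
```

```bash
cat >> h.py <<'E'
def held(cam,fn,crop,k,dz):
    save(cam,fn); p,r,o=pose(); x=r.as_matrix()[:,0]
    over(cam,fn,[([p[0],p[1],np.arctan2(x[1],x[0])],mv(BL,p[2]+dz-.016))],fn,crop,k)
E
python3 - <<'E'
from h import *
where(); x=loc('tray',0,.025); plan([x[0],x[1],.04],json.load(open('R.json'))['tray'][2]+np.pi,1)
held('side','s9',(130,220,250,330),6,.0114)
E
```

```text
t 17.48 p [529.3 352.1  48.7] yaw -178.3 tilt [0.001 0.001] F [ 0.2  0.5 -3.4] g 21.2 q [ 0.05  0.74 -0.99  1.58  0.66  1.18  0.52]
n 1 rows:
[0.1, -0.4, 8.7, 0.06, 0.06, -0.0]
```

View pics/s9.png

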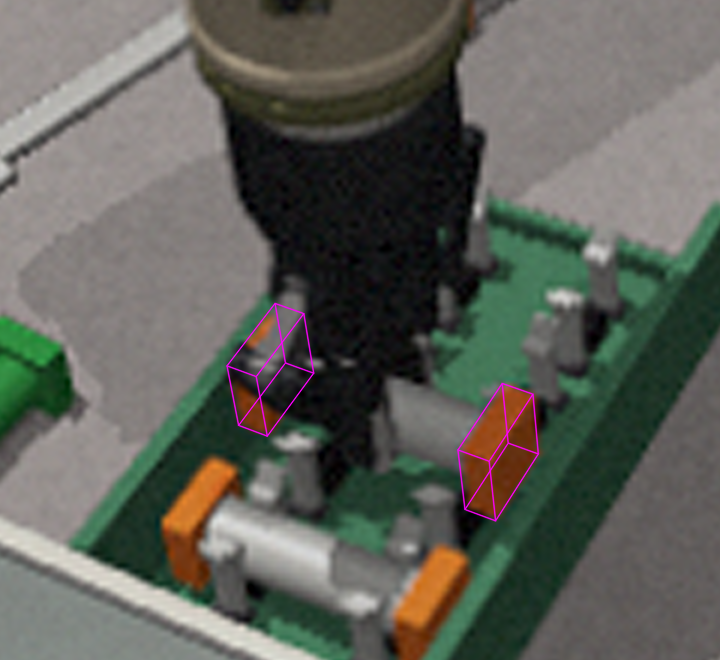

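>>> {"name": "step_arm", "arguments": {"motion": [[0,-0.5,4,0,0,0],[0,0,4,0,0,0],[0.5,-0.5,4,0.1,0.1,0],[0.5,-0.5,4,0.1,0.1,0],[0.5,-0.5,5,0.1,0.1,0]]}}

```text
clock: 18.15
position: [0.5307, 0.3529, 0.0327]
ee_rot: [-0.015, 1.0, 0.0, 0.002]
ft_force: [-1.7, -4.4, 17.5]
grip_width: 0.247
```

Run:
```python
from h import *
where(); x=loc('tray',0,.025); plan([x[0],x[1],.0185],json.load(open('R.json'))['tray'][2]+np.pi,1)
```

```text
t 18.15 p [530.7 352.9  32.7] yaw -178.3 tilt [0.0032 0.0003] F [-1.7 -4.4 17.5] g 21.1 q [ 0.04  0.76 -0.98  1.59  0.68  1.16  0.51]
n 1 rows:
[1.6, -1.1, 14.2, 0.01, 0.18, -0.04]
```

>>> {"name": "step_arm", "arguments": {"motion": [[1,-1,5,0.1,0.2,0],[1,-1,5,0.1,0.2,0],[0.5,-0.5,5,0,0.2,0],[0.5,-0.5,4,0.1,0.1,0],[0.5,0,3,0,0,0]]}}

```text
clock: 18.77
position: [0.5314, 0.3519, 0.018]
ee_rot: [-0.014, 1.0, -0.001, 0.0]
ft_force: [-11.0, -15.1, 46.1]
grip_width: 0.248
```

Run:
```python
from h import *
where(); x=loc('tray',0,.025); plan([x[0],x[1],.0185],json.load(open('R.json'))['tray'][2]+np.pi,1)
```

```text
t 18.77 p [531.4 351.9  18. ] yaw -178.4 tilt [ 0.0004 -0.0028] F [-11.  -15.1  46.1] g 21.2 q [ 0.03  0.78 -0.96  1.59  0.69  1.15  0.5 ]
n 1 rows:
[2.2, -0.1, -0.5, -0.16, 0.02, -0.15]
```

>>> {"name": "step_arm", "arguments": {"motion": [[0,0,-1,0,0,0],[0,0,0,0,0,0],[0,0,0,0,0,0],[0,0,-10,0,0,0],[0,0,-30,0,0,0],[0,0,-40,0,0,0],[0,0,-40,0,0,0],[0,0,0,0,0,0]], "jaw": 36}}

```text
clock: 19.77
position: [0.5306, 0.3527, 0.1438]
ee_rot: [-0.014, 1.0, -0.001, -0.001]
ft_force: [0.3, 0.1, 0.7]
grip_width: 0.423
```

Run:
```python
from h import *
where();save('side','s10',(130,130,350,350),2.7); R=json.load(open('R.json'));plan([R['A'][0],R['A'][1],.15],R['A'][2],13)
```

```text
t 19.77 p [530.6 352.7 143.8] yaw -178.3 tilt [-0.001  -0.0024] F [0.3 0.1 0.7] g 36.1 q [ 0.07  0.65 -1.06  1.49  0.58  1.34  0.57]
n 13 rows:
[-8.0, -22.3, -0.6, -0.02, 0.01, 8.37]
[-11.1, -20.9, -0.6, -0.02, 0.01, 8.37]
[-14.0, -19.0, -0.6, -0.02, 0.01, 8.37]
[-16.6, -16.8, -0.6, -0.02, 0.01, 8.37]
[-18.9, -14.2, -0.6, -0.02, 0.01, 8.37]
[-20.8, -11.3, -0.6, -0.02, 0.01, 8.37]
[-22.2, -8.1, -0.6, -0.02, 0.01, 8.37]
[-23.1, -4.8, -0.6, -0.02, 0.01, 8.37]
[-23.6, -1.4, -0.6, -0.02, 0.01, 8.37]
[-23.5, 2.1, -0.6, -0.02, 0.01, 8.37]
[-23.0, 5.5, -0.6, -0.02, 0.01, 8.37]
[-21.9, 8.8, -0.6, -0.02, 0.01, 8.37]
[-20.4, 11.9, -0.6, -0.02, 0.01, 8.37]
```

View pics/s10.png

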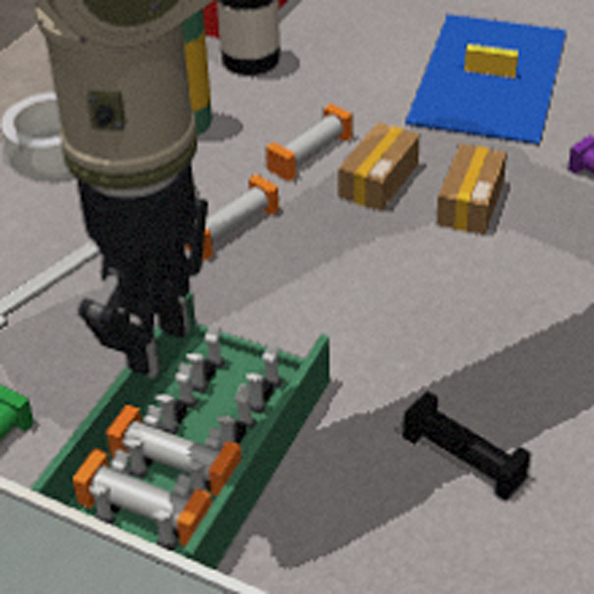

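C is seated too, and A, B and the cartons haven't moved. A is next.

>>> {"name": "step_arm", "arguments": {"motion": [[-8,-20,0,0,0,7],[-11,-21,0,0,0,8.4],[-14,-19,0,0,0,8.4],[-16.5,-17,0,0,0,8.4],[-19,-14,0,0,0,8.4],[-21,-11,0,0,0,8.4],[-22,-8,0,0,0,8.4],[-23,-5,0,0,0,8.4],[-23.5,-1.5,0,0,0,8.4],[-23.5,2,0,0,0,8.4],[-23,5.5,0,0,0,8.4],[-22,9,0,0,0,8.4],[-15,9,0,0,0,8],[-5,4,0,0,0,3],[0,0,0,0,0,0]], "jaw": 50}}

```text
clock: 21.7
position: [0.6344, 0.0522, 0.1238]
ee_rot: [0.831, 0.556, -0.016, -0.003]
ft_force: [-0.3, -0.4, -0.4]
grip_width: 0.584
```

Run:
```python
from h import *
where(); R=json.load(open('R.json'));plan([R['A'][0],R['A'][1],.05],R['A'][2],4)
```

```text
t 21.7 p [634.4  52.2 123.8] yaw 67.6 tilt [-0.03   -0.0121] F [-0.3 -0.4 -0.4] g 49.9 q [ 0.3   0.53 -0.62  1.5   0.32  1.25 -0.76]
n 4 rows:
[4.2, 0.9, 18.4, -0.35, 0.31, -1.3]
[4.1, 0.9, 18.4, -0.35, 0.31, -1.3]
[4.0, 0.8, 18.4, -0.35, 0.31, -1.3]
[3.9, 0.8, 18.4, -0.35, 0.31, -1.3]
```

>>> {"name": "step_arm", "arguments": {"motion": [[8,2,0,-0.7,0.6,-2.6],[8,1.5,10,-0.7,0.6,-2.6],[0,0,20,0,0,0],[0,0,20,0,0,0],[0,0,20,0,0,0],[0,0,0,0,0,0]]}}

```text
clock: 22.45
position: [0.6413, 0.0685, 0.0454]
ee_rot: [0.801, 0.598, -0.001, -0.001]
ft_force: [-0.0, 0.0, 0.4]
grip_width: 0.59
```

Run:
```python
from h import *
where(); R=json.load(open('R.json'));plan([R['A'][0],R['A'][1],.0045],R['A'][2],3); save('side','s11',(170,100,320,250),5)
```

```text
t 22.45 p [641.3  68.5  45.4] yaw 73.5 tilt [-0.0027  0.0007] F [-0.   0.   0.4] g 50.4 q [ 0.28  0.62 -0.62  1.56  0.39  1.09 -0.72]
n 3 rows:
[-0.9, 0.5, 13.6, -0.05, 0.0, 0.24]
[-0.9, 0.5, 13.6, -0.05, 0.0, 0.24]
[-0.9, 0.4, 13.6, -0.05, 0.0, 0.24]
```

View pics/s11.png

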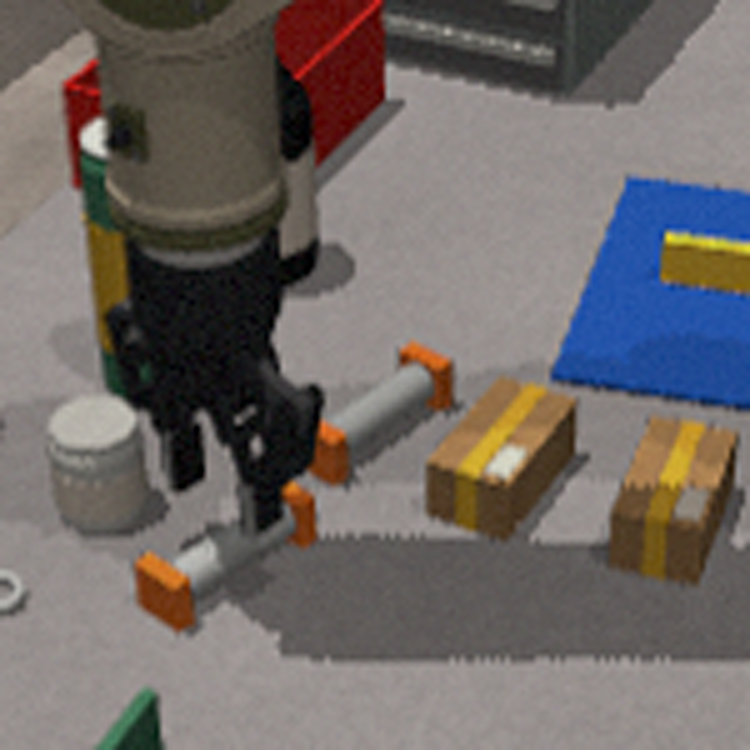

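Run:
```python
from h import *
print(pz('top',(238,117),.06),pz('top',(286,88),.17))
```

```text
[0.74060091 0.04556245 0.06      ] [ 0.77374954 -0.06661401  0.17      ]
```

>>> {"name": "step_arm", "arguments": {"motion": [[-1.5,0.5,13,0,0,-0.5],[-1,0.5,13,0,0,0],[0,0,10,0,0,0],[0,0,3,0,0,0],[0,0,0,0,0,0]]}}

```text
clock: 23.12
position: [0.6433, 0.0657, 0.0061]
ee_rot: [0.799, 0.602, 0.001, -0.0]
ft_force: [0.3, 0.1, -0.0]
grip_width: 0.582
```

Run:
```python
from h import *
where(); R=json.load(open('R.json'));plan([R['A'][0],R['A'][1],.0045],R['A'][2],1)
```

```text
t 23.12 p [643.3  65.7   6.1] yaw 74.0 tilt [0.001  0.0011] F [ 0.3  0.1 -0. ] g 49.7 q [ 0.27  0.66 -0.6   1.58  0.42  1.02 -0.73]
n 1 rows:
[-0.5, -1.4, 1.6, 0.04, -0.08, 1.22]
```

>>> {"name": "step_arm", "arguments": {"motion": [[-0.5,-1.5,1.5,0,0,1.2],[0,0,0,0,0,0],[0,0,0,0,0,0],[0,0,0,0,0,0],[0,0,0,0,0,0]], "jaw": 15}}

```text
clock: 23.75
position: [0.6417, 0.0658, 0.0052]
ee_rot: [0.805, 0.593, 0.001, 0.0]
ft_force: [0.2, 0.2, -0.3]
grip_width: 0.254
```

Run:
```python
from h import *
where()
```

```text
t 23.75 p [641.7  65.8   5.2] yaw 72.7 tilt [0.0016 0.001 ] F [ 0.2  0.2 -0.3] g 21.7 q [ 0.27  0.66 -0.6   1.59  0.42  1.02 -0.75]
```

>>> {"name": "step_arm", "arguments": {"motion": [[0,0,-10,0,0,0],[0,0,-25,0,0,0],[0,0,-40,0,0,0],[0,0,-35,0,0,0],[0,0,0,0,0,0]]}}

```text
clock: 24.38
position: [0.6413, 0.0659, 0.1202]
ee_rot: [0.805, 0.593, 0.001, -0.0]
ft_force: [0.6, 0.1, -2.6]
grip_width: 0.25
```

Run:
```python
from h import *
where(); x=loc('tray',0,-.025); plan([x[0],x[1],.12],json.load(open('R.json'))['tray'][2]+np.pi,12)
```

```text
t 24.38 p [641.3  65.9 120.2] yaw 72.7 tilt [0.0014 0.0013] F [ 0.6  0.1 -2.6] g 21.4 q [ 0.3   0.54 -0.65  1.51  0.33  1.21 -0.7 ]
n 12 rows:
[16.0, -14.6, 0.0, 0.01, -0.0, -9.08]
[18.1, -11.9, 0.0, 0.01, -0.0, -9.08]
[19.8, -8.9, 0.0, 0.01, -0.0, -9.08]
[21.0, -5.7, 0.0, 0.01, -0.0, -9.08]
[21.6, -2.3, 0.0, 0.01, -0.0, -9.08]
[21.7, 1.2, 0.0, 0.01, -0.0, -9.08]
[21.2, 4.6, 0.0, 0.01, -0.0, -9.08]
[20.2, 7.9, 0.0, 0.01, -0.0, -9.08]
[18.7, 10.9, 0.0, 0.01, -0.0, -9.08]
[16.8, 13.8, 0.0, 0.01, -0.0, -9.08]
[14.4, 16.2, 0.0, 0.01, -0.0, -9.08]
[11.6, 18.3, 0.0, 0.01, -0.0, -9.08]
```

>>> {"name": "step_arm", "arguments": {"motion": [[12,-11,-1,0,0,-7],[18,-12,-1,0,0,-9],[20,-9,-1,0,0,-9],[21,-5.5,-1,0,0,-9],[21.5,-2.5,-1,0,0,-9],[21.5,1,-1,0,0,-9],[21,4.5,0,0,0,-9],[20,8,0,0,0,-9],[18.5,11,0,0,0,-9],[16.5,13.5,0,0,0,-9],[12,15,0,0,0,-9],[6,12,0,0,0,-7],[0,5,0,0,0,-3],[0,0,0,0,0,0]]}}

```text
clock: 26.12
position: [0.533, 0.2962, 0.1111]
ee_rot: [-0.029, 1.0, -0.002, -0.008]
ft_force: [-0.0, -0.6, -2.3]
grip_width: 0.246
```

Run:
```python
from h import *
where(); x=loc('tray',0,-.025); plan([x[0],x[1],.06],json.load(open('R.json'))['tray'][2]+np.pi,4)
```

```text
t 26.12 p [533.  296.2 111.1] yaw -176.6 tilt [-0.0165 -0.0054] F [-0.  -0.6 -2.3] g 21.0 q [ 0.19  0.65 -1.06  1.59  0.57  1.27  0.66]
n 4 rows:
[0.3, 1.5, 12.8, -0.07, -0.24, 0.4]
[0.3, 1.5, 12.8, -0.07, -0.24, 0.4]
[0.4, 1.4, 12.8, -0.07, -0.24, 0.4]
[0.4, 1.4, 12.8, -0.07, -0.24, 0.4]
```

>>> {"name": "step_arm", "arguments": {"motion": [[1,3,5,-0.1,-0.5,0.8],[0.5,3,15,-0.1,-0.5,0.8],[0,0,15,0,0,0],[0,0,15,0,0,0],[0,0,8,0,0,0],[0,0,0,0,0,0]]}}

```text
clock: 26.88
position: [0.5303, 0.3002, 0.0466]
ee_rot: [-0.012, 1.0, -0.002, -0.0]
ft_force: [-0.7, 0.1, -2.1]
grip_width: 0.254
```

Run:
```python
from h import *
where(); x=loc('tray',0,-.025); plan([x[0],x[1],.045],json.load(open('R.json'))['tray'][2]+np.pi,1)
held('side','s12',(130,220,250,330),6,.011)
```

```text
t 26.88 p [530.3 300.2  46.6] yaw -178.6 tilt [-0.0005 -0.0031] F [-0.7  0.1 -2.1] g 21.7 q [ 0.15  0.7  -1.    1.65  0.64  1.16  0.58]
n 1 rows:
[-0.5, 1.5, 1.6, -0.18, -0.03, -0.35]
```

View pics/s12.png

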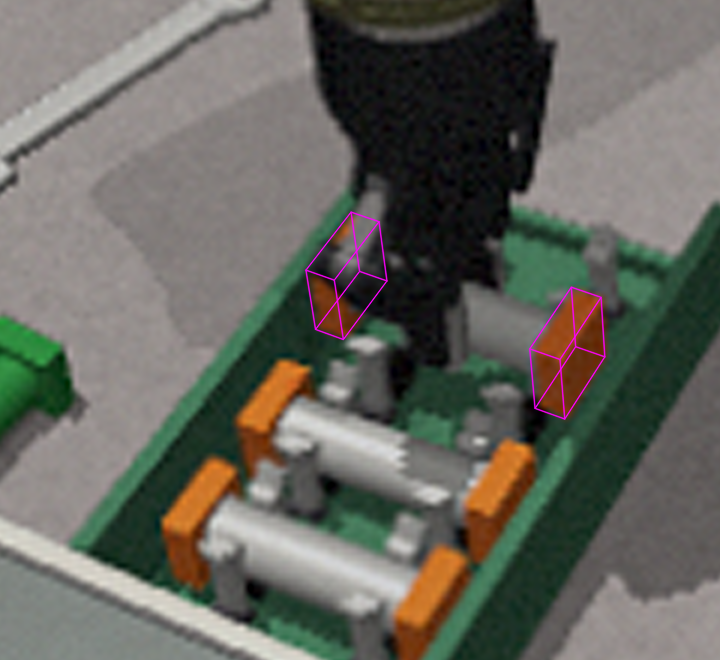

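The held roller lines up with slot 1. Trimming, then pressing.

>>> {"name": "step_arm", "arguments": {"motion": [[-0.5,1.5,1,-0.2,0,-0.3],[0,-0.5,4,0,0,0],[0.5,-0.5,4,0,0,0],[0.5,-0.5,4,0.1,0.1,0],[0.5,-0.5,5,0.1,0.1,0]]}}

```text
clock: 27.55
position: [0.5327, 0.3028, 0.034]
ee_rot: [-0.015, 1.0, 0.001, 0.002]
ft_force: [-1.6, -4.0, 17.9]
grip_width: 0.253
```

Run:
```python
from h import *
where(); x=loc('tray',0,-.025); plan([x[0],x[1],.0188],json.load(open('R.json'))['tray'][2]+np.pi,1)
```

```text
t 27.55 p [532.7 302.8  34. ] yaw -178.3 tilt [0.0045 0.0019] F [-1.6 -4.  17.9] g 21.6 q [ 0.14  0.72 -0.99  1.66  0.66  1.13  0.57]
n 1 rows:
[2.1, -1.0, 15.2, 0.1, 0.26, -0.06]
```

>>> {"name": "step_arm", "arguments": {"motion": [[1.5,-1,5,0.1,0.3,0],[1,-1,5,0.1,0.2,0],[0.5,-0.5,5,0.1,0.2,0],[0.5,-0.5,4,0.1,0.1,0],[0.5,0,2.5,0,0,0]]}}

```text
clock: 28.18
position: [0.5334, 0.3019, 0.0188]
ee_rot: [-0.014, 1.0, -0.001, 0.001]
ft_force: [-5.8, -7.8, 26.4]
grip_width: 0.25
```

Run:
```python
from h import *
where(); x=loc('tray',0,-.025); plan([x[0],x[1],.0188],json.load(open('R.json'))['tray'][2]+np.pi,1)
```

```text
t 28.18 p [533.4 301.9  18.8] yaw -178.4 tilt [ 0.0013 -0.0025] F [-5.8 -7.8 26.4] g 21.4 q [ 0.13  0.74 -0.98  1.66  0.67  1.12  0.56]
n 1 rows:
[2.6, -0.1, 0.0, -0.14, 0.07, -0.14]
```

>>> {"name": "step_arm", "arguments": {"motion": [[0,0,2.5,-0.1,0,0],[0,0,-1,0,0,0],[0,0,0,0,0,0],[0,0,0,0,0,0]]}}

```text
clock: 28.68
position: [0.533, 0.3018, 0.0192]
ee_rot: [-0.014, 1.0, -0.001, 0.001]
ft_force: [-0.2, -0.8, 1.7]
grip_width: 0.249
```

Run:
```python
from h import *
where()
```

```text
t 28.68 p [533.  301.8  19.2] yaw -178.4 tilt [ 0.0015 -0.0025] F [-0.2 -0.8  1.7] g 21.3 q [ 0.13  0.74 -0.98  1.66  0.67  1.12  0.56]
```

>>> {"name": "step_arm", "arguments": {"motion": [[0,0,0,0,0,0],[0,0,0,0,0,0],[0,0,-10,0,0,0],[0,0,-30,0,0,0],[0,0,-40,0,0,0],[0,0,-40,0,0,0],[0,0,0,0,0,0]], "jaw": 36}}

```text
clock: 29.55
position: [0.5327, 0.3029, 0.1454]
ee_rot: [-0.015, 1.0, -0.001, 0.001]
ft_force: [0.3, 0.0, 0.6]
grip_width: 0.421
```

Run:
```python
from h import *
where();save('side','s13',(130,130,350,350),2.7); R=json.load(open('R.json'));plan([R['B'][0],R['B'][1],.15],R['B'][2],14)
```

```text
t 29.55 p [532.7 302.9 145.4] yaw -178.3 tilt [ 0.0019 -0.0013] F [0.3 0.  0.6] g 36.0 q [ 0.19  0.6  -1.08  1.56  0.55  1.31  0.64]
n 14 rows:
[-5.9, -27.4, -0.4, -0.01, 0.01, 7.65]
[-9.5, -26.3, -0.4, -0.01, 0.01, 7.65]
[-12.9, -24.8, -0.4, -0.01, 0.01, 7.65]
[-16.1, -22.9, -0.4, -0.01, 0.01, 7.65]
[-19.0, -20.6, -0.4, -0.01, 0.01, 7.65]
[-21.6, -17.8, -0.4, -0.01, 0.01, 7.65]
[-23.7, -14.8, -0.4, -0.01, 0.01, 7.65]
[-25.5, -11.5, -0.4, -0.01, 0.01, 7.65]
[-26.8, -8.0, -0.4, -0.01, 0.01, 7.65]
[-27.6, -4.4, -0.4, -0.01, 0.01, 7.65]
[-28.0, -0.7, -0.4, -0.01, 0.01, 7.65]
[-27.8, 3.1, -0.5, -0.01, 0.01, 7.65]
[-27.2, 6.7, -0.5, -0.01, 0.01, 7.65]
[-26.0, 10.3, -0.5, -0.01, 0.01, 7.65]
```

View pics/s13.png

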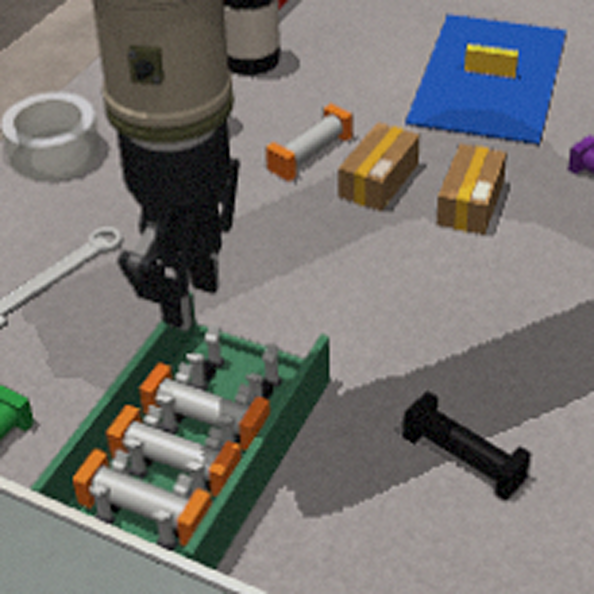

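Three rollers are seated. B is next, with a narrower opening because a carton is close by.

>>> {"name": "step_arm", "arguments": {"motion": [[-5,-22,0,0,0,6.5],[-9,-26,0,0,0,7.6],[-13,-25,0,0,0,7.6],[-16,-23,0,0,0,7.6],[-19,-20.5,0,0,0,7.6],[-21.5,-18,0,0,0,7.6],[-24,-15,0,0,0,7.6],[-25.5,-11.5,0,0,0,7.6],[-27,-8,0,0,0,7.6],[-27.5,-4.5,0,0,0,7.6],[-28,-1,0,0,0,7.6],[-28,3,0,0,0,7.6],[-25,6,0,0,0,7],[-16,7,0,0,0,4],[-6,3,0,0,0,0],[0,0,0,0,0,0]], "jaw": 44}}

```text
clock: 31.6
position: [0.6154, -0.0824, 0.1286]
ee_rot: [0.78, 0.625, -0.011, -0.005]
ft_force: [0.2, 0.4, -0.2]
grip_width: 0.518
```

Run:
```python
from h import *
where(); R=json.load(open('R.json'));plan([R['B'][0],R['B'][1],.05],R['B'][2],4)
```

```text
t 31.6 p [615.4 -82.4 128.6] yaw 77.4 tilt [-0.0242 -0.0054] F [ 0.2  0.4 -0.2] g 44.3 q [ 0.55  0.5  -0.66  1.55  0.32  1.23 -0.38]
n 4 rows:
[1.7, 2.7, 19.6, -0.32, 0.16, 0.72]
[1.7, 2.5, 19.6, -0.32, 0.16, 0.72]
[1.7, 2.4, 19.6, -0.32, 0.16, 0.72]
[1.7, 2.3, 19.6, -0.32, 0.16, 0.72]
```

>>> {"name": "step_arm", "arguments": {"motion": [[3.5,5,0,-0.6,0.3,1.4],[3,5,15,-0.6,0.3,1.4],[0,0,20,0,0,0],[0,0,20,0,0,0],[0,0,20,0,0,0],[0,0,0,0,0,0]]}}

```text
clock: 32.35
position: [0.6253, -0.0749, 0.0457]
ee_rot: [0.795, 0.607, -0.001, -0.002]
ft_force: [-0.5, -0.0, 0.0]
grip_width: 0.514
```

Run:
```python
from h import *
where(); R=json.load(open('R.json'));plan([R['B'][0],R['B'][1],.0045],R['B'][2],3); save('side','s14',(200,80,350,230),5)
```

```text
t 32.35 p [625.3 -74.9  45.7] yaw 74.7 tilt [-0.0034  0.0016] F [-0.5 -0.   0. ] g 43.9 q [ 0.51  0.59 -0.62  1.61  0.37  1.07 -0.47]
n 3 rows:
[-1.1, 0.4, 13.7, -0.07, -0.01, 0.08]
[-1.1, 0.4, 13.7, -0.07, -0.01, 0.08]
[-1.1, 0.4, 13.7, -0.07, -0.01, 0.08]
```

View pics/s14.png

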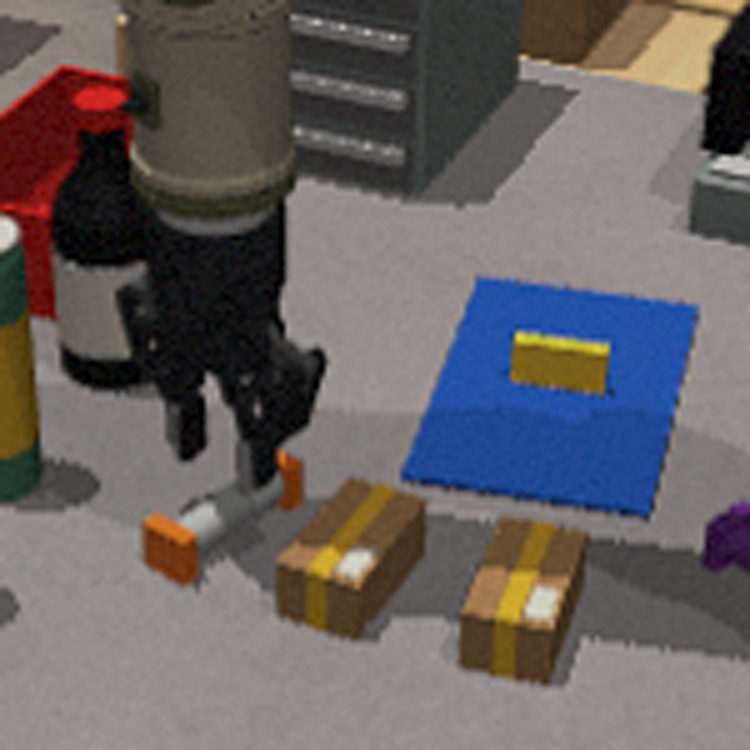

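>>> {"name": "step_arm", "arguments": {"motion": [[-1.5,0.5,13,0,0,0],[-1.5,0.5,13,0,0,0],[-0.5,0,11,0,0,0],[0,0,3,0,0,0],[0,0,0,0,0,0]]}}

```text
clock: 33.02
position: [0.627, -0.0791, 0.0053]
ee_rot: [0.795, 0.607, 0.0, -0.0]
ft_force: [-0.4, -0.1, -0.7]
grip_width: 0.514
```

Run:
```python
from h import *
where(); R=json.load(open('R.json'));plan([R['B'][0],R['B'][1],.0045],R['B'][2],1)
```

```text
t 33.02 p [627.  -79.1   5.3] yaw 74.7 tilt [0.0003 0.0011] F [-0.4 -0.1 -0.7] g 43.9 q [ 0.5   0.64 -0.6   1.63  0.41  1.01 -0.49]
n 1 rows:
[0.3, -1.7, 0.8, 0.0, -0.07, 0.2]
```

>>> {"name": "step_arm", "arguments": {"motion": [[0.5,-1.5,1,0,0,0.2],[0,0,0,0,0,0],[0,0,0,0,0,0],[0,0,0,0,0,0],[0,0,0,0,0,0]], "jaw": 15}}

```text
clock: 33.65
position: [0.626, -0.0781, 0.0051]
ee_rot: [0.796, 0.605, 0.001, 0.0]
ft_force: [-0.0, 1.1, -0.6]
grip_width: 0.252
```

Run:
```python
from h import *
where()
```

```text
t 33.65 p [626.  -78.1   5.1] yaw 74.5 tilt [0.0014 0.0009] F [-0.   1.1 -0.6] g 21.5 q [ 0.5   0.63 -0.6   1.63  0.4   1.   -0.49]
```

>>> {"name": "step_arm", "arguments": {"motion": [[0,0,-10,0,0,0],[0,0,-25,0,0,0],[0,0,-40,0,0,0],[0,0,-35,0,0,0],[0,0,0,0,0,0]]}}

```text
clock: 34.28
position: [0.6251, -0.0778, 0.1196]
ee_rot: [0.796, 0.605, 0.0, -0.001]
ft_force: [1.0, -0.8, -2.8]
grip_width: 0.25
```

Run:
```python
from h import *
where(); x=loc('tray',0,-.075); plan([x[0],x[1],.125],json.load(open('R.json'))['tray'][2]+np.pi,13)
```

```text
t 34.27 p [625.1 -77.8 119.6] yaw 74.5 tilt [-0.0001  0.0015] F [ 1.  -0.8 -2.8] g 21.3 q [ 0.54  0.51 -0.65  1.55  0.32  1.19 -0.44]
n 13 rows:
[22.5, -13.6, -0.4, 0.0, -0.01, -8.25]
[24.3, -10.3, -0.4, 0.0, -0.01, -8.25]
[25.5, -6.7, -0.4, 0.0, -0.01, -8.25]
[26.2, -3.0, -0.4, 0.0, -0.01, -8.25]
[26.3, 0.8, -0.4, 0.0, -0.01, -8.25]
[25.9, 4.6, -0.4, 0.0, -0.01, -8.25]
[25.0, 8.3, -0.4, 0.0, -0.01, -8.25]
[23.6, 11.8, -0.4, 0.0, -0.01, -8.25]
[21.6, 15.0, -0.4, 0.0, -0.01, -8.25]
[19.3, 18.0, -0.4, 0.0, -0.01, -8.25]
[16.5, 20.5, -0.4, 0.0, -0.01, -8.25]
[13.4, 22.7, -0.4, 0.0, -0.01, -8.25]
[10.0, 24.4, -0.4, 0.0, -0.01, -8.25]
```

>>> {"name": "step_arm", "arguments": {"motion": [[18,-11,-1,0,0,-6.5],[24,-10,-1,0,0,-8.2],[25.5,-7,-1,0,0,-8.2],[26,-3,-1,0,0,-8.2],[26,1,-1,0,0,-8.2],[26,4.5,-1,0,0,-8.2],[25,8,-1,0,0,-8.2],[23.5,12,0,0,0,-8.2],[21.5,15,0,0,0,-8.2],[19,18,0,0,0,-8.2],[16.5,20,0,0,0,-8.2],[10,18,0,0,0,-8.2],[3,12,0,0,0,-7],[0,5,0,0,0,-3],[0,0,0,0,0,0]]}}

```text
clock: 36.15
position: [0.5312, 0.2386, 0.1107]
ee_rot: [-0.042, 0.999, -0.001, -0.011]
ft_force: [-0.6, -0.0, -3.1]
grip_width: 0.252
```

Run:
```python
from h import *
where(); x=loc('tray',0,-.075); plan([x[0],x[1],.06],json.load(open('R.json'))['tray'][2]+np.pi,4)
```

```text
t 36.15 p [531.2 238.6 110.7] yaw -175.2 tilt [-0.0216 -0.0026] F [-0.6 -0.  -3.1] g 21.6 q [ 0.33  0.6  -1.09  1.66  0.55  1.25  0.77]
n 4 rows:
[-0.8, 3.3, 12.7, -0.02, -0.31, 0.77]
[-0.7, 3.3, 12.7, -0.02, -0.31, 0.77]
[-0.6, 3.3, 12.7, -0.02, -0.31, 0.77]
[-0.5, 3.3, 12.7, -0.02, -0.31, 0.77]
```

>>> {"name": "step_arm", "arguments": {"motion": [[-1,6.5,5,0,-0.6,1.5],[-1,6.5,15,0,-0.6,1.5],[0,0,15,0,0,0],[0,0,15,0,0,0],[0,0,8,0,0,0],[0,0,0,0,0,0]]}}

```text
clock: 36.9
position: [0.5316, 0.2483, 0.0473]
ee_rot: [-0.012, 1.0, -0.002, -0.002]
ft_force: [0.3, 0.3, -2.6]
grip_width: 0.251
```

Run:
```python
from h import *
where(); x=loc('tray',0,-.075); plan([x[0],x[1],.045],json.load(open('R.json'))['tray'][2]+np.pi,1)
held('side','s15',(130,220,250,330),6,.011)
```

```text
t 36.9 p [531.6 248.3  47.3] yaw -178.7 tilt [-0.0038 -0.0039] F [ 0.3  0.3 -2.6] g 21.5 q [ 0.26  0.66 -1.02  1.71  0.62  1.13  0.65]
n 1 rows:
[-0.7, 3.5, 2.3, -0.22, -0.22, -0.4]
```

View pics/s15.png

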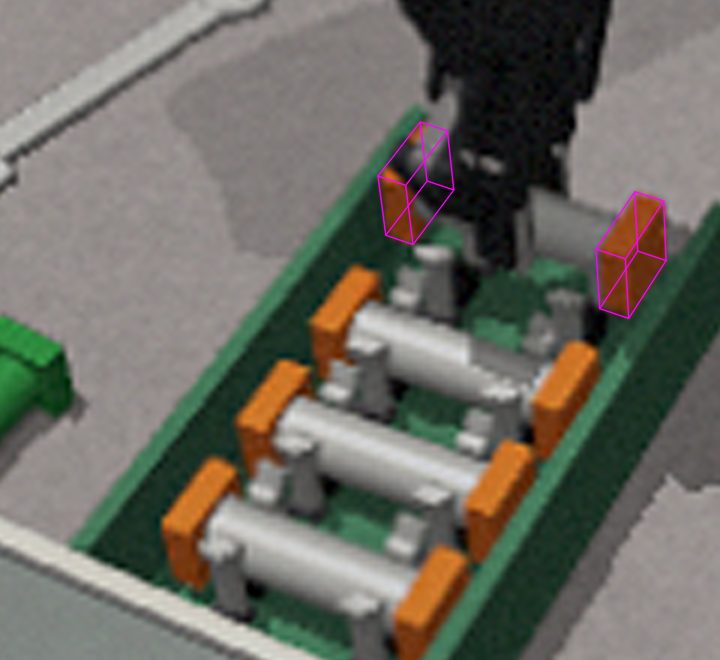

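>>> {"name": "step_arm", "arguments": {"motion": [[-0.5,3.5,0,-0.2,-0.2,-0.4],[0,0,0,0,0,0]]}}

```text
clock: 37.2
position: [0.5328, 0.2526, 0.0486]
ee_rot: [-0.015, 1.0, 0.0, 0.001]
ft_force: [-0.1, 0.8, -2.7]
grip_width: 0.245
```

Run:
```python
from h import *
where(); x=loc('tray',0,-.075); plan([x[0],x[1],.045],json.load(open('R.json'))['tray'][2]+np.pi,1)
```

```text
t 37.2 p [532.8 252.6  48.6] yaw -178.2 tilt [0.0016 0.0009] F [-0.1  0.8 -2.7] g 20.9 q [ 0.26  0.66 -1.02  1.71  0.62  1.13  0.65]
n 1 rows:
[0.5, -0.8, 3.6, 0.05, 0.09, 0.02]
```

>>> {"name": "step_arm", "arguments": {"motion": [[0.5,-0.5,4,0,0.1,0],[0,-0.5,4,0,0,0],[0.5,-0.5,4,0,0.1,0],[0.5,-0.5,4,0.1,0.1,0],[0.5,-0.5,5,0.1,0.2,0]]}}

```text
clock: 37.83
position: [0.5343, 0.2527, 0.0323]
ee_rot: [-0.015, 1.0, 0.0, 0.001]
ft_force: [-1.4, -2.8, 16.4]
grip_width: 0.252
```

Run:
```python
from h import *
where(); x=loc('tray',0,-.075); plan([x[0],x[1],.0188],json.load(open('R.json'))['tray'][2]+np.pi,1)
```

```text
t 37.83 p [534.3 252.7  32.3] yaw -178.3 tilt [0.0012 0.0009] F [-1.4 -2.8 16.4] g 21.6 q [ 0.25  0.68 -1.01  1.71  0.64  1.11  0.64]
n 1 rows:
[2.1, -0.9, 13.5, 0.05, 0.07, 0.0]
```

>>> {"name": "step_arm", "arguments": {"motion": [[1.5,-1,5,0.1,0.3,0],[1,-1,5,0.1,0.2,0],[0.5,-0.5,5,0.1,0.2,0],[0.5,-0.5,4,0,0,0],[0.5,0,2.5,0,0,0]]}}

```text
clock: 38.45
position: [0.5345, 0.2518, 0.0185]
ee_rot: [-0.015, 1.0, -0.002, -0.001]
ft_force: [-11.4, -10.0, 38.1]
grip_width: 0.248
```

Run:
```python
from h import *
where()
```

```text
t 38.45 p [534.5 251.8  18.5] yaw -178.3 tilt [-0.0019 -0.0042] F [-11.4 -10.   38.1] g 21.2 q [ 0.23  0.7  -0.99  1.72  0.66  1.09  0.63]
```

>>> {"name": "step_arm", "arguments": {"motion": [[0,0,2.5,-0.1,0,0],[0,0,-1,0,0,0],[0,0,0,0,0,0],[0,0,0,0,0,0]]}}

```text
clock: 38.95
position: [0.5341, 0.2516, 0.019]
ee_rot: [-0.015, 1.0, -0.002, -0.001]
ft_force: [-0.5, -0.9, 3.8]
grip_width: 0.251
```

Run:
```python
from h import *
where()
```

```text
t 38.95 p [534.1 251.6  19. ] yaw -178.3 tilt [-0.0018 -0.0048] F [-0.5 -0.9  3.8] g 21.4 q [ 0.23  0.7  -0.99  1.72  0.65  1.1   0.63]
```

>>> {"name": "step_arm", "arguments": {"motion": [[0,0,0,0,0,0],[0,0,0,0,0,0],[0,0,-10,0,0,0],[0,0,-30,0,0,0],[0,0,-40,0,0,0],[0,0,-40,0,0,0],[0,0,0,0,0,0]], "jaw": 36}}

```text
clock: 39.83
position: [0.5342, 0.2526, 0.1448]
ee_rot: [-0.015, 1.0, -0.002, -0.001]
ft_force: [0.9, 0.4, -0.1]
grip_width: 0.421
```

Run:
```python
from h import *
where();save('side','s16',(130,230,280,345),5)
R=json.load(open('R.json'))
over('side','s16',[([*loc('tray',0,y),R['tray'][2]],mv(BL,.014)) for y in(-.075,-.025,.025,.075)],'o16',(130,230,280,345),5)
save('top','t16',(50,130,430,270),2)
```

```text
t 39.83 p [534.2 252.6 144.8] yaw -178.3 tilt [-0.0017 -0.0042] F [ 0.9  0.4 -0.1] g 36.0 q [ 0.31  0.56 -1.1   1.62  0.52  1.29  0.72]
```

View pics/o16.png

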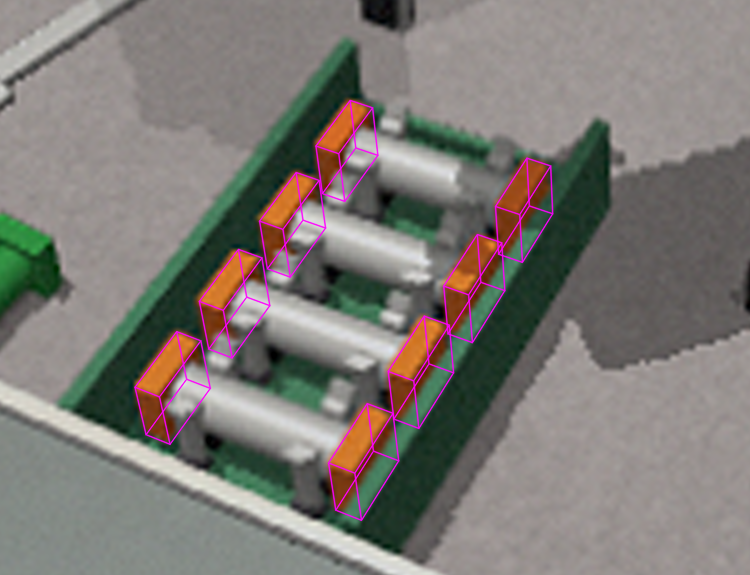

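View pics/t16.png

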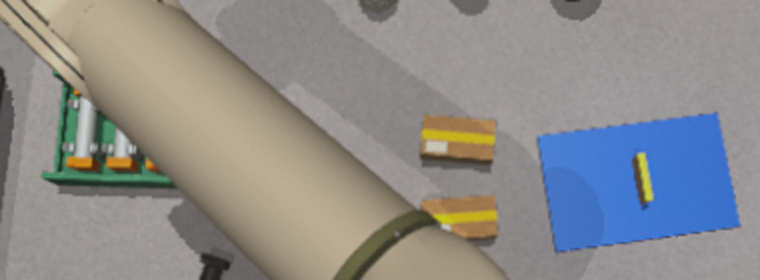

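All four rollers sit at the seated pose in the overlay. Moving to the separator's grip bar.

>>> {"name": "step_arm", "arguments": {"motion": [[2,-30,0,0,0,0],[2,-42,0,0,0,-1],[2,-42,0,0,0,-1],[2,-42,0,0,0,-1],[2,-42,0,0,0,-1],[1,-42,0,0,0,-1],[0,-42,0,0,0,-1],[0,-42,0,0,0,-1],[-1,-42,0,0,0,-1],[-2,-42,0,0,0,-1],[-3,-42,0,0,0,0],[-3,-40,0,0,0,0],[-3,-25,0,0,0,0],[0,-12,0,0,0,0],[0,0,0,0,0,0]], "jaw": 36}}

```text
clock: 41.8
position: [0.588, -0.2869, 0.1251]
ee_rot: [-0.097, 0.995, 0.001, -0.016]
ft_force: [0.3, 0.5, -0.1]
grip_width: 0.421
```

Run:
```python
from h import *
where();R=json.load(open('R.json'));plan([R['sep'][0],R['sep'][1],.06],R['sep'][2]+np.pi)
save('top','t17',(250,130,450,280),4)
```

```text
t 41.8 p [ 588.  -286.9  125.1] yaw -168.8 tilt [-0.0315 -0.0016] F [ 0.3  0.5 -0.1] g 36.0 q [ 1.05  0.71 -1.01  1.44  0.61  1.36  1.77]
n 2 rows:
[42.0, 1.3, 33.9, 0.12, -0.9, 0.41]
[42.5, 1.1, 33.2, 0.12, -0.9, 0.41]
```

View pics/t17.png

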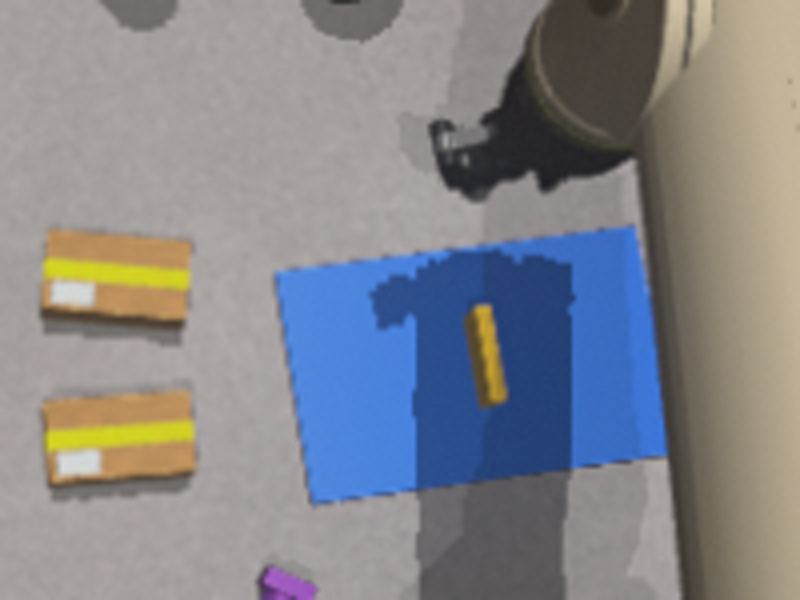

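>>> {"name": "step_arm", "arguments": {"motion": [[30,0,0,0,-0.9,0],[35,1,10,0,-0.9,0],[15,1,15,0,0,0],[4,0,15,0,0,0],[0,0,10,0,0,0],[0,0,0,0,0,0]]}}

```text
clock: 42.6
position: [0.5043, -0.2922, 0.075]
ee_rot: [-0.103, 0.995, 0.003, 0.0]
ft_force: [-0.3, -0.5, 0.2]
grip_width: 0.417
```

Run:
```python
from h import *
where();R=json.load(open('R.json'));plan([R['sep'][0],R['sep'][1],.045],R['sep'][2]+np.pi)
save('side','s17',(250,80,370,180),6)
```

```text
t 42.6 p [ 504.3 -292.2   75. ] yaw -168.2 tilt [0.0002 0.0057] F [-0.3 -0.5  0.2] g 35.6 q [ 1.26  0.62 -1.06  1.7   0.58  1.17  1.82]
n 1 rows:
[3.0, -8.2, 30.0, 0.32, 0.08, 1.48]
```

View pics/s17.png

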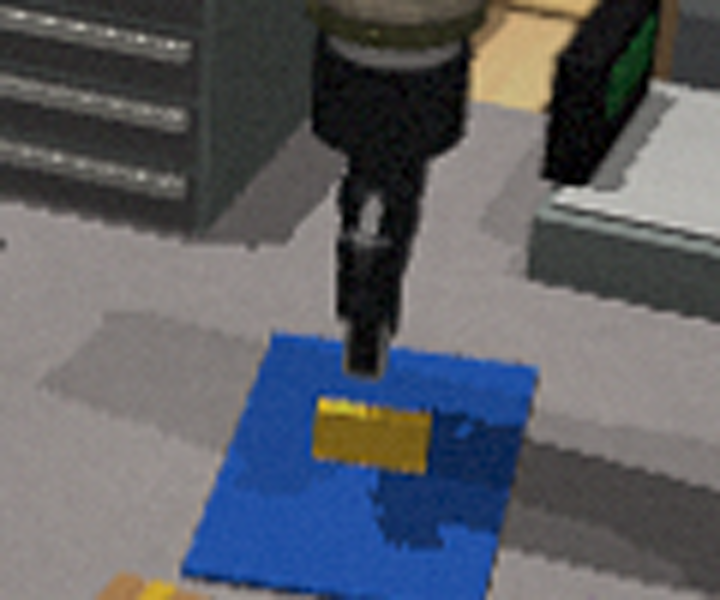

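>>> {"name": "step_arm", "arguments": {"motion": [[3,-8,10,0.3,0,1.4],[0,0,15,0,0,0],[0,0,0,0,0,0]]}}

```text
clock: 43.02
position: [0.5044, -0.3009, 0.0491]
ee_rot: [-0.09, 0.996, -0.0, 0.001]
ft_force: [0.0, -1.0, 0.1]
grip_width: 0.42
```

Run:
```python
from h import *
where();R=json.load(open('R.json'));plan([R['sep'][0],R['sep'][1],.011],R['sep'][2]+np.pi,4)
```

```text
t 43.02 p [ 504.4 -300.9   49.1] yaw -169.6 tilt [ 0.003 -0.   ] F [ 0.  -1.   0.1] g 35.8 q [ 1.24  0.65 -1.02  1.71  0.61  1.13  1.79]
n 4 rows:
[0.4, 0.1, 9.5, -0.01, 0.04, 0.0]
[0.4, 0.1, 9.5, -0.01, 0.04, 0.0]
[0.3, 0.1, 9.5, -0.01, 0.04, 0.0]
[0.3, 0.1, 9.5, -0.01, 0.04, 0.0]
```

>>> {"name": "step_arm", "arguments": {"motion": [[0.5,0,10,0,0.1,0],[0.5,0,10,0,0,0],[0,0,10,0,0,0],[0,0,6,0,0,0],[0,0,0,0,0,0]]}}

```text
clock: 43.65
position: [0.5035, -0.3009, 0.0103]
ee_rot: [-0.091, 0.996, 0.0, 0.0]
ft_force: [1.0, -0.3, -0.2]
grip_width: 0.42
```

Run:
```python
from h import *
where();R=json.load(open('R.json'));plan([R['sep'][0],R['sep'][1],.011],R['sep'][2]+np.pi,1)
save('top','t18',(330,180,430,260),7); save('side','s18',(250,80,370,180),6)
```

```text
t 43.65 p [ 503.5 -300.9   10.3] yaw -169.6 tilt [0.001  0.0001] F [ 1.  -0.3 -0.2] g 35.9 q [ 1.22  0.7  -0.98  1.74  0.66  1.07  1.76]
n 1 rows:
[0.4, 0.2, -0.7, -0.0, 0.06, 0.03]
```

View pics/s18.png

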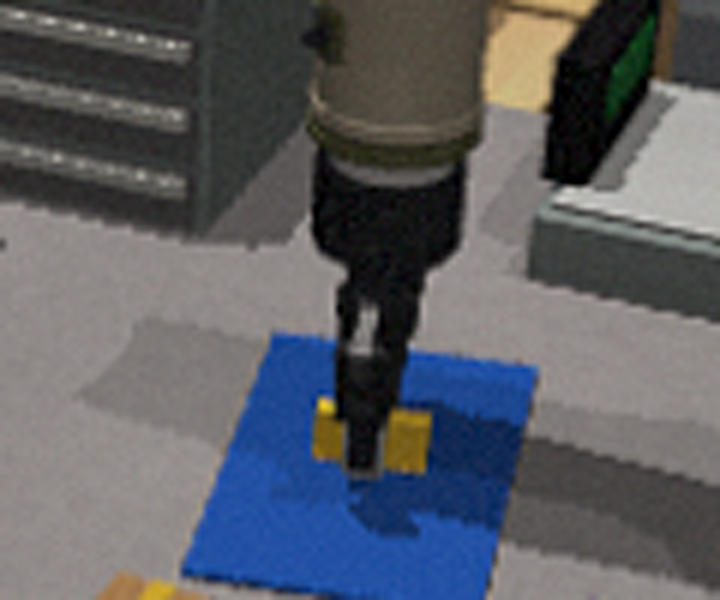

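The gripper straddles the bar at (370,440) in the crop. Closing firmly.

>>> {"name": "step_arm", "arguments": {"motion": [[0,0,-1,0,0,0],[0,0,0,0,0,0],[0,0,0,0,0,0],[0,0,0,0,0,0],[0,0,0,0,0,0],[0,0,0,0,0,0]], "jaw": 0, "force": 110}}

```text
clock: 44.5
position: [0.5042, -0.3012, 0.0129]
ee_rot: [-0.091, 0.996, -0.001, 0.001]
ft_force: [0.4, 0.3, -0.5]
grip_width: 0.095
```

Run:
```python
from h import *
where()
```

```text
t 44.5 p [ 504.2 -301.2   12.9] yaw -169.6 tilt [ 0.0025 -0.001 ] F [ 0.4  0.3 -0.5] g 8.1 q [ 1.22  0.7  -0.99  1.74  0.66  1.07  1.76]
```

>>> {"name": "step_arm", "arguments": {"motion": [[0,0,-8,0,0,0],[0,0,-15,0,0,0],[0,0,-20,0,0,0],[0,0,-25,0,0,0],[0,0,-25,0,0,0],[0,0,-20,0,0,0],[0,0,0,0,0,0]]}}

```text
clock: 45.38
position: [0.5045, -0.3009, 0.1355]
ee_rot: [-0.091, 0.996, -0.002, 0.002]
ft_force: [1.2, -0.0, -2.7]
grip_width: 0.093
```

Run:
```python
from h import *
where();save('side','s19',(230,60,390,190),5)
R=json.load(open('R.json'));plan([*loc('tray',0,0),.15],R['tray'][2]+np.pi,20)
```

```text
t 45.38 p [ 504.5 -300.9  135.5] yaw -169.6 tilt [ 0.0046 -0.0029] F [ 1.2 -0.  -2.7] g 7.9 q [ 1.3   0.56 -1.1   1.65  0.52  1.26  1.85]
n 20 rows:
[-7.0, 30.6, -0.8, -0.01, 0.01, 0.43]
[-6.7, 30.7, -0.8, -0.01, 0.01, 0.43]
[-6.5, 30.7, -0.8, -0.01, 0.01, 0.43]
[-6.3, 30.8, -0.8, -0.01, 0.01, 0.43]
[-6.0, 30.8, -0.8, -0.01, 0.01, 0.43]
[-5.8, 30.9, -0.8, -0.01, 0.01, 0.43]
[-5.6, 30.9, -0.8, -0.01, 0.01, 0.43]
[-5.3, 30.9, -0.8, -0.01, 0.01, 0.43]
[-5.1, 31.0, -0.8, -0.01, 0.01, 0.43]
[-4.9, 31.0, -0.8, -0.01, 0.01, 0.43]
[-4.6, 31.1, -0.8, -0.01, 0.01, 0.43]
[-4.4, 31.1, -0.8, -0.01, 0.01, 0.43]
[-4.2, 31.1, -0.8, -0.01, 0.01, 0.43]
[-3.9, 31.2, -0.8, -0.01, 0.01, 0.43]
[-3.7, 31.2, -0.8, -0.01, 0.01, 0.43]
[-3.4, 31.2, -0.8, -0.01, 0.01, 0.43]
[-3.2, 31.2, -0.8, -0.01, 0.01, 0.43]
[-3.0, 31.3, -0.8, -0.01, 0.01, 0.43]
[-2.7, 31.3, -0.8, -0.01, 0.01, 0.43]
[-2.5, 31.3, -0.8, -0.01, 0.01, 0.43]
```

View pics/s19.png

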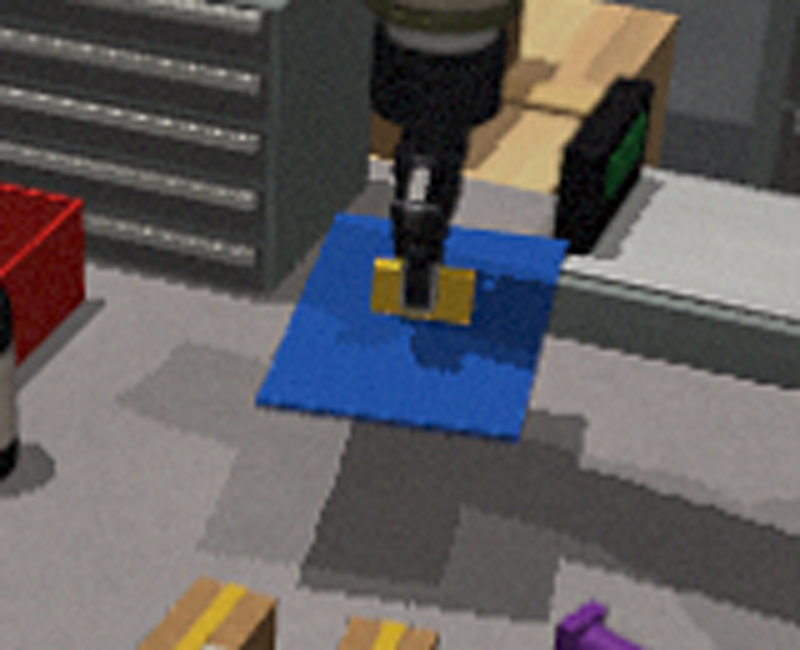

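>>> {"name": "step_arm", "arguments": {"motion": [[-4,15,-1,0,0,0.2],[-7,30,-1,0,0,0.4],[-6.5,31,-1,0,0,0.4],[-6,31,-1,0,0,0.4],[-6,31,-1,0,0,0.4],[-6,31,-1,0,0,0.4],[-5.5,31,-1,0,0,0.4],[-5,31,-1,0,0,0.4],[-5,31,-1,0,0,0.4]]}}

```text
clock: 46.55
position: [0.5075, -0.0173, 0.1359]
ee_rot: [-0.061, 0.998, 0.002, -0.004]
ft_force: [-0.1, -0.2, -2.3]
grip_width: 0.094
```

Run:
```python
from h import *
where()
R=json.load(open('R.json'));plan([*loc('tray',0,0),.15],R['tray'][2]+np.pi,11)
```

```text
t 46.55 p [507.5 -17.3 135.9] yaw -173.0 tilt [-0.0085  0.0043] F [-0.1 -0.2 -2.3] g 8.0 q [ 0.98  0.41 -1.22  1.83  0.41  1.2   1.33]
n 11 rows:
[-5.8, 30.8, -1.2, 0.03, -0.04, 0.48]
[-5.6, 30.9, -1.2, 0.03, -0.04, 0.48]
[-5.3, 30.9, -1.2, 0.03, -0.04, 0.48]
[-5.1, 30.9, -1.2, 0.03, -0.04, 0.48]
[-4.8, 31.0, -1.2, 0.03, -0.04, 0.48]
[-4.6, 31.0, -1.2, 0.03, -0.04, 0.48]
[-4.3, 31.1, -1.2, 0.03, -0.04, 0.48]
[-4.0, 31.1, -1.2, 0.03, -0.04, 0.48]
[-3.8, 31.1, -1.2, 0.03, -0.04, 0.48]
[-3.5, 31.1, -1.3, 0.03, -0.04, 0.48]
[-3.3, 31.2, -1.3, 0.03, -0.04, 0.48]
```

>>> {"name": "step_arm", "arguments": {"motion": [[-7,31,-1,0,0,0.5],[-7,31,-1,0,0,0.5],[-7,31,-1,0,0,0.5],[-7,31,-1,0,0,0.5],[-7,31,-1,0,0,0.5],[-7,31,-1,0,0,0.5],[-7,31,-1,0,0,0.5],[-7,28,-1,0,0,0.5],[-5,20,0,0,0,0.5],[-3,10,0,0,0,0],[0,0,0,0,0,0]]}}

```text
clock: 47.92
position: [0.5325, 0.2828, 0.1354]
ee_rot: [-0.028, 1.0, 0.002, -0.013]
ft_force: [-0.3, -0.1, -2.1]
grip_width: 0.092
```

Run:
```python
from h import *
where()
R=json.load(open('R.json'));plan([*loc('tray',0,0),.13],R['tray'][2]+np.pi)
```

```text
t 47.92 p [532.5 282.8 135.4] yaw -176.8 tilt [-0.0254  0.0032] F [-0.3 -0.1 -2.1] g 7.9 q [ 0.24  0.61 -1.08  1.58  0.53  1.3   0.7 ]
n 1 rows:
[-0.1, 44.0, 5.6, 0.25, -1.44, 1.41]
```

>>> {"name": "step_arm", "arguments": {"motion": [[0,20,0,0.1,-0.7,0.7],[0,18,5,0.1,-0.7,0.7],[0,6,5,0,0,0],[0,0,5,0,0,0],[0,0,0,0,0,0]]}}

```text
clock: 48.55
position: [0.5311, 0.322, 0.1184]
ee_rot: [-0.013, 1.0, -0.002, -0.001]
ft_force: [1.2, 0.4, -2.6]
grip_width: 0.091
```

Run:
```python
from h import *
where()
R=json.load(open('R.json'));plan([*loc('tray',0,0),.1],R['tray'][2]+np.pi)
p,r,o=pose();x=r.as_matrix()[:,0]; save('side','s20'); save('top','t20')
it=[([p[0],p[1],np.arctan2(x[1],x[0])],mv(SP,p[2]-.0129))]
over('side','s20',it,'o20s',(110,180,270,345),4); over('top','t20',it,'o20t',(50,120,200,240),5)
```

```text
t 48.55 p [531.1 322.  118.4] yaw -178.5 tilt [-0.0022 -0.0035] F [ 1.2  0.4 -2.6] g 7.8 q [ 0.13  0.64 -1.05  1.56  0.58  1.28  0.6 ]
n 1 rows:
[0.9, 4.9, 18.3, -0.2, -0.13, -0.29]
```

View pics/o20s.png

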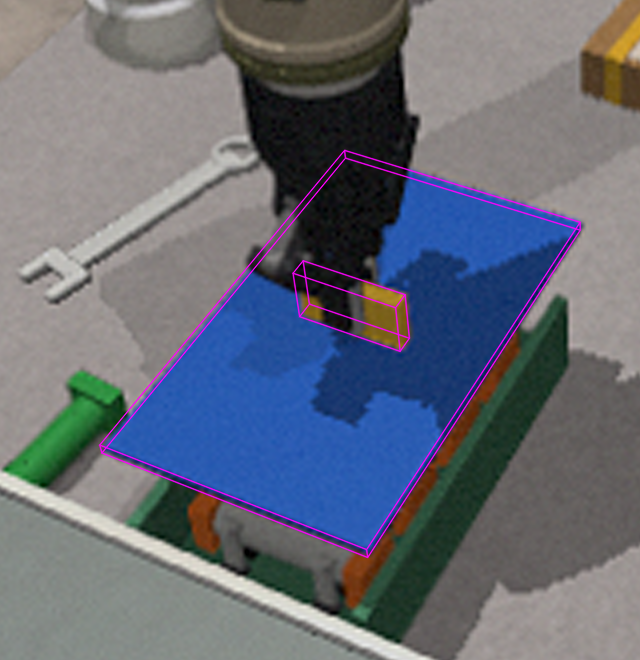

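View pics/o20t.png

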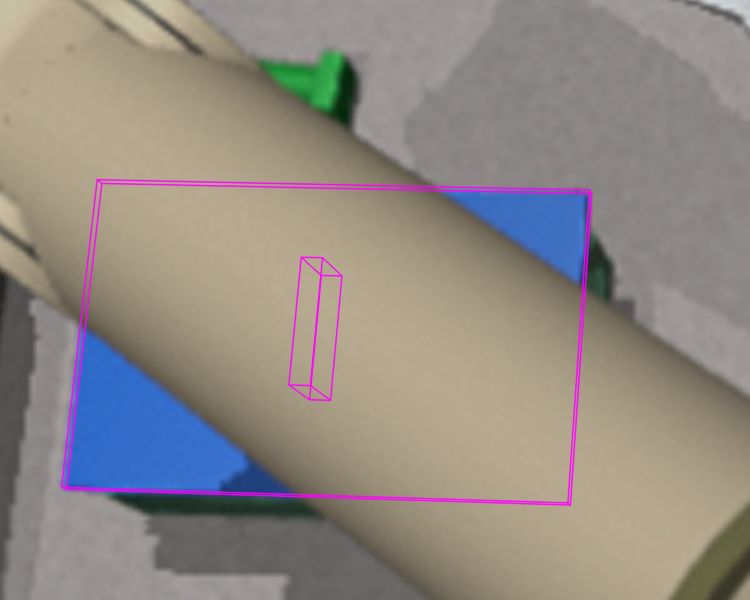

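>>> {"name": "step_arm", "arguments": {"motion": [[1,5,5,-0.2,-0.1,-0.3],[0,0,10,0,0,0],[0,0,10,0,0,0],[0,0,8,0,0,0],[0,0,0,0,0,0]]}}

```text
clock: 49.28
position: [0.5302, 0.3267, 0.0831]
ee_rot: [-0.015, 1.0, 0.0, -0.0]
ft_force: [-0.4, -0.4, -2.3]
grip_width: 0.095
```

Run:
```python
from h import *
where()
R=json.load(open('R.json'));plan([*loc('tray',0,0),.07],R['tray'][2]+np.pi)
```

```text
t 49.27 p [530.2 326.7  83.1] yaw -178.3 tilt [-0.0003  0.0003] F [-0.4 -0.4 -2.3] g 8.1 q [ 0.11  0.68 -1.02  1.59  0.61  1.22  0.57]
n 1 rows:
[0.2, 0.1, 13.1, 0.02, -0.02, -0.03]
```

>>> {"name": "step_arm", "arguments": {"motion": [[0,0,5,0,0,0],[0,0,4,0,0,0],[0,0,3,0,0,0],[0,0,2,0,0,0],[0,0,0,0,0,0]]}}

```text
clock: 49.9
position: [0.5306, 0.327, 0.069]
ee_rot: [-0.015, 1.0, 0.0, 0.0]
ft_force: [-0.6, -0.0, -2.4]
grip_width: 0.094
```

Run:
```python
from h import *
where()
R=json.load(open('R.json'));plan([*loc('tray',0,0),.069],R['tray'][2]+np.pi)
save('side','s21',(110,180,270,345),4)
```

```text
t 49.9 p [530.6 327.   69. ] yaw -178.3 tilt [0.0006 0.0008] F [-0.6 -0.  -2.4] g 8.0 q [ 0.11  0.7  -1.01  1.6   0.62  1.2   0.56]
n 1 rows:
[0.6, -0.2, -0.0, 0.05, 0.04, -0.04]
```

View pics/s21.png

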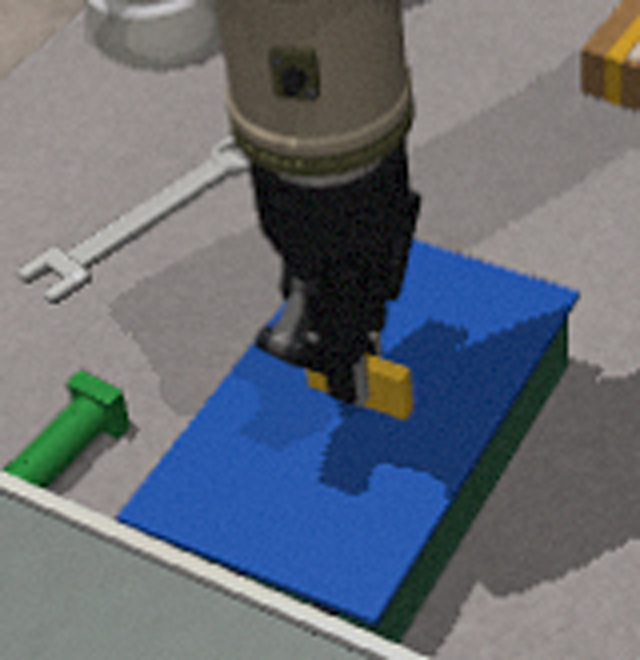

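Nearly touching. I'll go down 1 mm at a time until the force reverses.

>>> {"name": "step_arm", "arguments": {"motion": [[0.5,0,1,0,0,0],[0,0,1.5,0,0,0],[0,0,1,0,0,0]]}}

```text
clock: 50.32
position: [0.5306, 0.327, 0.0689]
ee_rot: [-0.015, 1.0, -0.0, 0.001]
ft_force: [-3.5, -3.5, 5.8]
grip_width: 0.09
```

Run:
```python
from h import *
where()
```

```text
t 50.33 p [530.6 327.   68.9] yaw -178.3 tilt [ 0.0028 -0.0003] F [-3.5 -3.5  5.8] g 7.7 q [ 0.11  0.69 -1.01  1.6   0.62  1.2   0.56]
```

>>> {"name": "step_arm", "arguments": {"motion": [[0,0,0,0,0,0],[0,0,0,0,0,0],[0,0,0,0,0,0],[0,0,-10,0,0,0],[0,0,-25,0,0,0],[0,0,-30,0,0,0],[0,0,-30,0,0,0],[0,0,0,0,0,0]], "jaw": 36}}

```text
clock: 51.32
position: [0.5306, 0.3281, 0.1698]
ee_rot: [-0.015, 1.0, 0.001, 0.002]
ft_force: [0.6, -0.3, -0.6]
grip_width: 0.422
```

Run:
```python
from h import *
where(); R=json.load(open('R.json')); save('side','s22')
it=[(R['tray'],mv(SP,.056)+TR)]
over('side','s22',it,'o22s',(110,180,270,345),4)
plan([*R['c0'][:2],.18],R['c0'][2],14)
```

```text
t 51.33 p [530.6 328.1 169.8] yaw -178.3 tilt [0.0045 0.0023] F [ 0.6 -0.3 -0.6] g 36.0 q [ 0.14  0.6  -1.08  1.51  0.54  1.35  0.62]
n 14 rows:
[0.1, -28.2, -0.9, 0.01, 0.01, 6.64]
[-3.1, -28.0, -0.9, 0.01, 0.01, 6.64]
[-6.4, -27.5, -0.9, 0.01, 0.01, 6.64]
[-9.5, -26.6, -0.8, 0.01, 0.01, 6.64]
[-12.5, -25.3, -0.8, 0.01, 0.01, 6.64]
[-15.3, -23.7, -0.8, 0.01, 0.01, 6.64]
[-18.0, -21.7, -0.8, 0.01, 0.01, 6.64]
[-20.4, -19.5, -0.8, 0.01, 0.01, 6.64]
[-22.5, -17.0, -0.8, 0.01, 0.01, 6.64]
[-24.3, -14.3, -0.8, 0.01, 0.01, 6.64]
[-25.8, -11.4, -0.8, 0.01, 0.01, 6.64]
[-26.9, -8.3, -0.8, 0.01, 0.01, 6.64]
[-27.7, -5.2, -0.8, 0.01, 0.01, 6.64]
[-28.1, -1.9, -0.8, 0.01, 0.01, 6.64]
```

View pics/o22s.png

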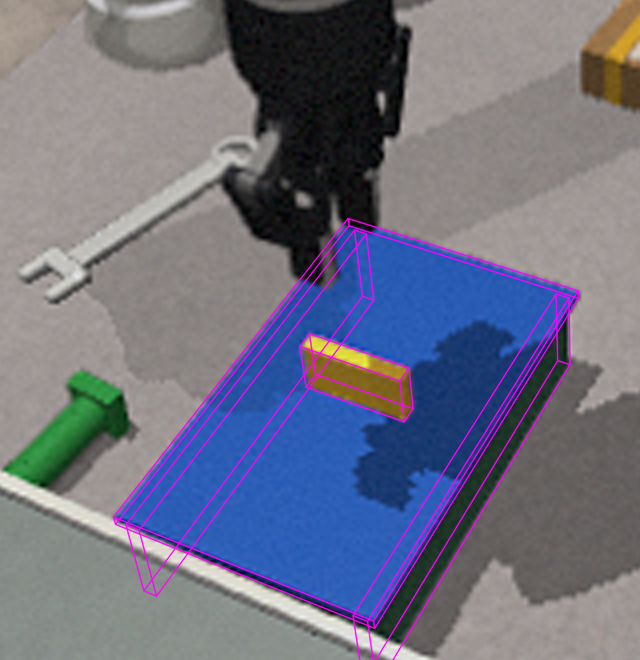

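The separator matches its intended pose. Next is the farther carton (c0).

>>> {"name": "step_arm", "arguments": {"motion": [[0,-22,0,0,0,5],[-3,-28,0,0,0,6.6],[-6.5,-27.5,0,0,0,6.6],[-9.5,-26.5,0,0,0,6.6],[-12.5,-25.5,0,0,0,6.6],[-15.5,-23.5,0,0,0,6.6],[-18,-21.5,0,0,0,6.6],[-20.5,-19.5,0,0,0,6.6],[-22.5,-17,0,0,0,6.6],[-24.5,-14.5,0,0,0,6.6],[-26,-11.5,0,0,0,6.6],[-27,-8.5,0,0,0,6.6],[-26,-5,0,0,0,6.6],[-16,-2,0,0,0,6],[-6,0,0,0,0,2],[0,0,0,0,0,0]], "jaw": 68}}

```text
clock: 53.38
position: [0.535, -0.0684, 0.1561]
ee_rot: [0.728, 0.686, -0.006, -0.006]
ft_force: [-0.8, 0.6, 0.1]
grip_width: 0.798
```

Run:
```python
from h import *
where(); R=json.load(open('R.json')); plan([*R['c0'][:2],.09],R['c0'][2],4)
save('side','s23'); save('top','t23')
it=[(R['c0'],CT),(R['c1'],CT)]
over('side','s23',it,'o23s',(200,80,350,230),4);over('top','t23',it,'o23t',(190,140,340,260),5)
```

```text
t 53.38 p [535.  -68.4 156.1] yaw 86.6 tilt [-0.0158  0.0003] F [-0.8  0.6  0.1] g 68.2 q [ 0.7   0.3  -0.76  1.74  0.22  1.21 -0.19]
n 4 rows:
[0.4, 1.5, 16.5, -0.23, 0.01, -0.53]
[0.4, 1.5, 16.5, -0.23, 0.01, -0.53]
[0.4, 1.4, 16.5, -0.23, 0.01, -0.53]
[0.3, 1.4, 16.5, -0.23, 0.01, -0.53]
```

View pics/o23s.png

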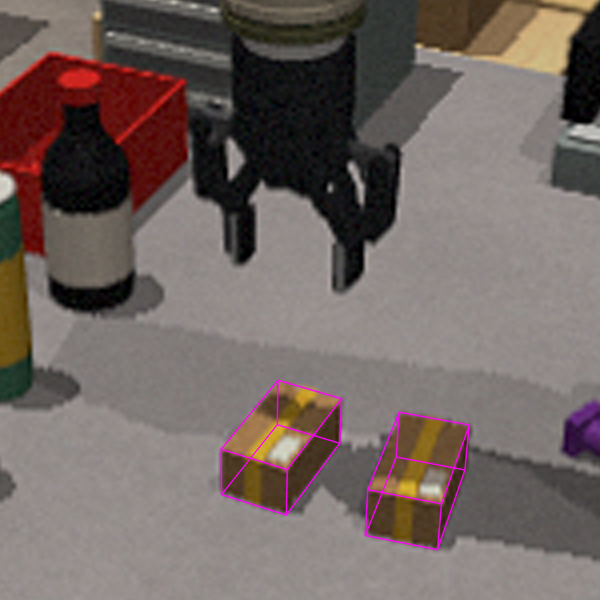

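View pics/o23t.png

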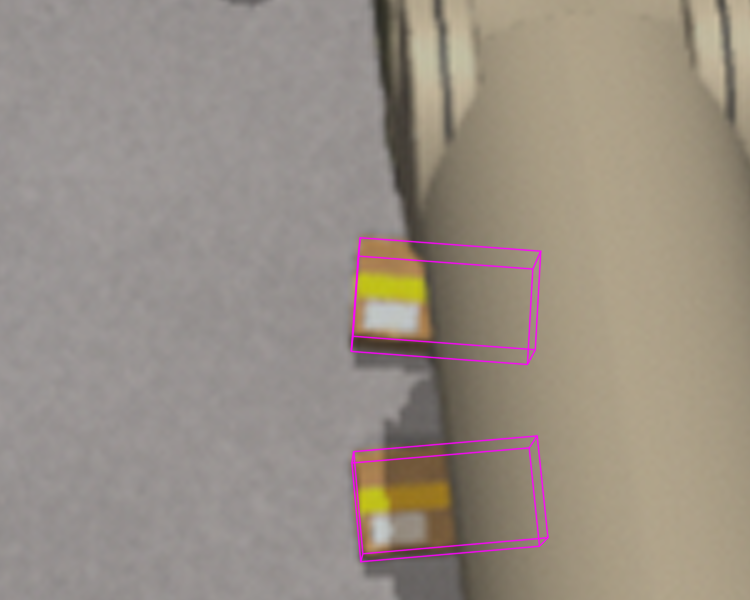

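Both cartons are where I measured them. Descending on c0.

>>> {"name": "step_arm", "arguments": {"motion": [[0.5,3,10,-0.5,0,-1],[0.5,3,20,-0.4,0,-1],[0.5,0,25,0,0,0],[0,0,25,0,0,0],[0,0,15,0,0,0],[0,0,0,0,0,0]]}}

```text
clock: 54.22
position: [0.5416, -0.0621, 0.0562]
ee_rot: [0.71, 0.704, 0.001, 0.0]
ft_force: [-0.3, 0.3, 0.8]
grip_width: 0.795
```

Run:
```python
from h import *
where(); R=json.load(open('R.json')); plan([*R['c0'][:2],.008],R['c0'][2],4)
```

```text
t 54.23 p [541.6 -62.1  56.2] yaw 89.5 tilt [0.0024 0.0014] F [-0.3  0.3  0.8] g 67.9 q [ 0.65  0.43 -0.73  1.83  0.33  1.01 -0.23]
n 4 rows:
[-1.3, -0.4, 12.1, 0.03, -0.02, 0.2]
[-1.3, -0.3, 12.1, 0.03, -0.02, 0.2]
[-1.3, -0.3, 12.1, 0.03, -0.02, 0.2]
[-1.3, -0.3, 12.1, 0.03, -0.02, 0.2]
```

>>> {"name": "step_arm", "arguments": {"motion": [[-3,-0.5,12,0.1,0,0.5],[-2,-0.5,12,0,0,0.3],[-1,0,12,0,0,0],[0,0,8,0,0,0],[0,0,0,0,0,0]]}}

```text
clock: 54.85
position: [0.5416, -0.0686, 0.0105]
ee_rot: [0.715, 0.699, 0.001, 0.001]
ft_force: [-0.3, 0.0, 1.1]
grip_width: 0.796
```

Run:
```python
from h import *
where(); R=json.load(open('R.json')); plan([*R['c0'][:2],.008],R['c0'][2],1); save('side','s24',(200,80,350,230),4)
```

```text
t 54.85 p [541.6 -68.6  10.5] yaw 88.6 tilt [0.0029 0.001 ] F [-0.3  0.   1.1] g 68.0 q [ 0.62  0.49 -0.69  1.86  0.39  0.93 -0.27]
n 1 rows:
[1.4, -1.4, 2.5, 0.16, -0.06, -0.04]
```

View pics/s24.png

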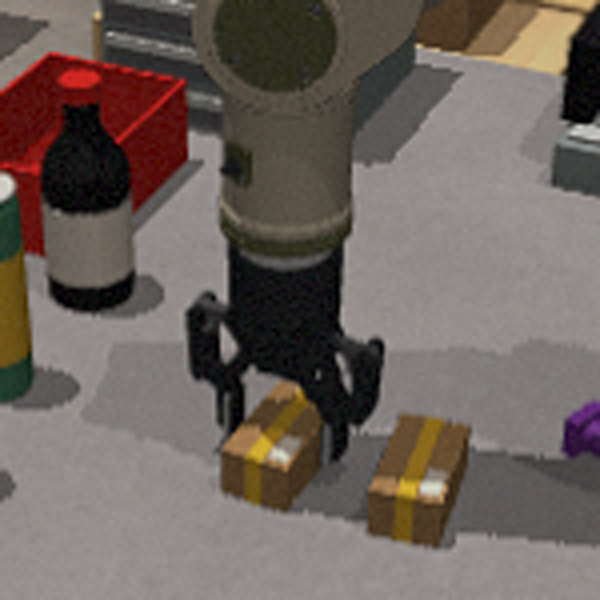

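>>> {"name": "step_arm", "arguments": {"motion": [[1.5,-1.5,2,0.1,0,0],[0,0,0,0,0,0],[0,0,0,0,0,0],[0,0,0,0,0,0],[0,0,0,0,0,0]], "jaw": 40, "force": 70}}

```text
clock: 55.52
position: [0.5406, -0.0669, 0.0094]
ee_rot: [0.715, 0.699, 0.001, 0.001]
ft_force: [-0.3, 0.3, -0.6]
grip_width: 0.576
```

Run:
```python
from h import *
where()
```

```text
t 55.52 p [540.6 -66.9   9.4] yaw 88.7 tilt [0.0026 0.0006] F [-0.3  0.3 -0.6] g 49.2 q [ 0.62  0.49 -0.69  1.86  0.39  0.92 -0.27]
```

>>> {"name": "step_arm", "arguments": {"motion": [[0,0,-10,0,0,0],[0,0,-25,0,0,0],[0,0,-40,0,0,0],[0,0,-40,0,0,0],[0,0,-35,0,0,0],[0,0,0,0,0,0]]}}

```text
clock: 56.28
position: [0.5395, -0.0662, 0.1664]
ee_rot: [0.715, 0.699, 0.001, 0.0]
ft_force: [-0.4, 0.2, -2.7]
grip_width: 0.577
```

Run:
```python
from h import *
where(); R=json.load(open('R.json')); plan([*loc('tray',0,.055),.16],R['tray'][2]+np.pi,16)
p,r,o=pose();x=r.as_matrix()[:,0]; save('side','s25')
over('side','s25',[([p[0],p[1],np.arctan2(x[1],x[0])],mv(CT,p[2]-.0085))],'o25',(200,80,350,230),4)
```

```text
t 56.27 p [539.5 -66.2 166.4] yaw 88.7 tilt [0.0017 0.001 ] F [-0.4  0.2 -2.7] g 49.2 q [ 0.71  0.29 -0.78  1.73  0.22  1.21 -0.15]
n 16 rows:
[28.0, -1.3, 0.4, 0.01, 0.0, -5.81]
[28.0, 1.5, 0.4, 0.01, 0.0, -5.81]
[27.7, 4.4, 0.4, 0.01, 0.0, -5.81]
[27.1, 7.1, 0.4, 0.01, 0.0, -5.81]
[26.2, 9.8, 0.4, 0.01, 0.0, -5.81]
[25.1, 12.4, 0.4, 0.01, 0.0, -5.81]
[23.7, 14.9, 0.4, 0.01, 0.0, -5.81]
[22.1, 17.2, 0.4, 0.01, 0.0, -5.81]
[20.2, 19.4, 0.4, 0.01, 0.0, -5.81]
[18.1, 21.3, 0.4, 0.01, 0.0, -5.81]
[15.9, 23.1, 0.4, 0.01, 0.0, -5.81]
[13.5, 24.6, 0.4, 0.01, 0.0, -5.81]
[10.9, 25.8, 0.4, 0.01, 0.0, -5.81]
[8.2, 26.8, 0.4, 0.01, 0.0, -5.81]
[5.5, 27.5, 0.4, 0.01, 0.0, -5.81]
[2.7, 27.9, 0.4, 0.01, 0.0, -5.81]
```

View pics/o25.png

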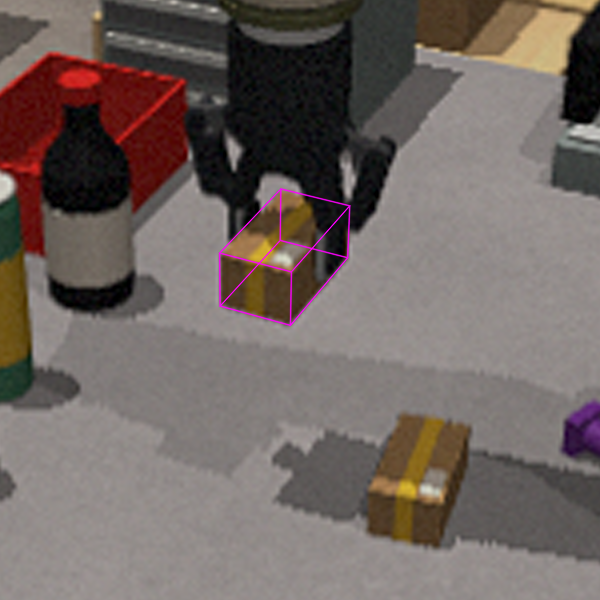

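>>> {"name": "step_arm", "arguments": {"motion": [[20,-1,-1,0,0,-4.5],[28,1.5,-1,0,0,-5.8],[28,4.5,-1,0,0,-5.8],[27,7,-1,0,0,-5.8],[26,10,-1,0,0,-5.8],[25,12.5,-1,0,0,-5.8],[23.5,15,-1,0,0,-5.8],[22,17,-1,0,0,-5.8],[20,19.5,-1,0,0,-5.8],[18,21.5,-1,0,0,-5.8],[15.5,23,-1,0,0,-5.8],[13,24.5,-1,0,0,-5.8],[10.5,26,-1,0,0,-5.8],[7,26,0,0,0,-5.8],[3,22,0,0,0,-5.5],[0,14,0,0,0,-4],[0,6,0,0,0,0],[0,0,0,0,0,0]]}}

```text
clock: 58.58
position: [0.5204, 0.3655, 0.1526]
ee_rot: [-0.009, 1.0, -0.004, -0.019]
ft_force: [-0.3, -0.2, -3.4]
grip_width: 0.576
```

Run:
```python
from h import *
where(); R=json.load(open('R.json')); plan([*loc('tray',0,.055),.12],R['tray'][2]+np.pi,4)
```

```text
t 58.58 p [520.4 365.5 152.6] yaw -178.9 tilt [-0.0375 -0.008 ] F [-0.3 -0.2 -3.4] g 49.2 q [ 0.05  0.67 -1.07  1.45  0.56  1.39  0.55]
n 4 rows:
[-2.4, 4.1, 8.0, -0.1, -0.54, -0.17]
[-2.3, 4.1, 8.1, -0.1, -0.54, -0.17]
[-2.2, 4.0, 8.1, -0.1, -0.54, -0.17]
[-2.2, 4.0, 8.1, -0.1, -0.54, -0.17]
```

>>> {"name": "step_arm", "arguments": {"motion": [[-4.5,8,0,-0.2,-1,-0.3],[-4.5,8,10,-0.2,-1,-0.3],[0,0,12,0,0,0],[0,0,10,0,0,0],[0,0,0,0,0,0]]}}

```text
clock: 59.2
position: [0.5299, 0.3803, 0.1167]
ee_rot: [-0.013, 1.0, -0.001, -0.0]
ft_force: [-0.1, -0.2, -2.8]
grip_width: 0.576
```

Run:
```python
from h import *
where(); R=json.load(open('R.json')); plan([*loc('tray',0,.055),.09],R['tray'][2]+np.pi,4)
p,r,o=pose();x=r.as_matrix()[:,0]; save('side','s26')
over('side','s26',[([p[0],p[1],np.arctan2(x[1],x[0])],mv(CT,p[2]-.0094))],'o26',(110,180,270,345),4)
```

```text
t 59.2 p [529.9 380.3 116.7] yaw -178.5 tilt [-0.0008 -0.002 ] F [-0.1 -0.2 -2.8] g 49.2 q [ 0.01  0.71 -1.04  1.47  0.62  1.31  0.51]
n 4 rows:
[0.4, 0.4, 6.7, -0.03, -0.01, -0.07]
[0.4, 0.4, 6.7, -0.03, -0.01, -0.07]
[0.4, 0.4, 6.7, -0.03, -0.01, -0.07]
[0.4, 0.4, 6.7, -0.03, -0.01, -0.07]
```

View pics/o26.png

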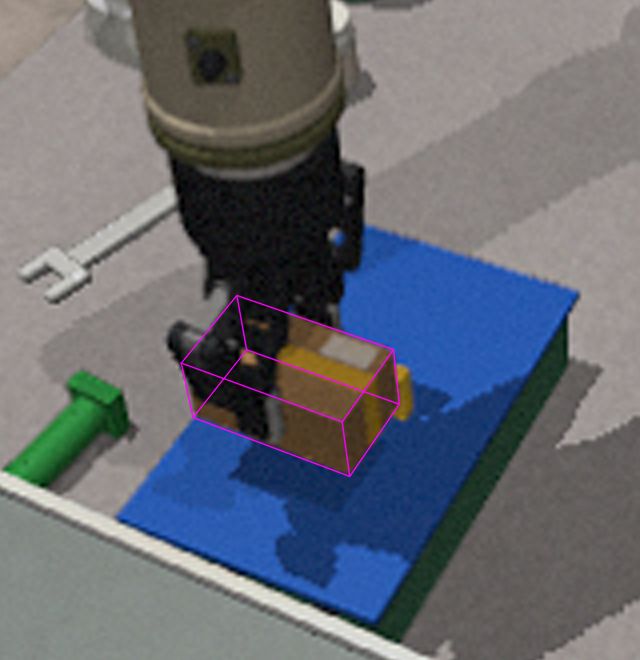

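>>> {"name": "step_arm", "arguments": {"motion": [[0.5,1,10,-0.1,0,-0.2],[0.5,0.5,12,0,0,0],[0,0,10,0,0,0],[0,0,7,0,0,0],[0,0,0,0,0,0]]}}

```text
clock: 59.88
position: [0.5292, 0.3818, 0.0755]
ee_rot: [-0.015, 1.0, 0.0, -0.0]
ft_force: [-0.4, -0.5, -1.4]
grip_width: 0.576
```

Run:
```python
from h import *
where(); R=json.load(open('R.json')); plan([*loc('tray',0,.055),.0714],R['tray'][2]+np.pi,1)
```

```text
t 59.88 p [529.2 381.8  75.5] yaw -178.3 tilt [-0.0004  0.0004] F [-0.4 -0.5 -1.4] g 49.2 q [-0.    0.75 -1.01  1.51  0.66  1.25  0.49]
n 1 rows:
[0.8, -0.1, 4.1, 0.02, -0.02, -0.08]
```

>>> {"name": "step_arm", "arguments": {"motion": [[0.5,0,2,0,0,0],[0,0,1.5,0,0,0],[0,0,1,0,0,0],[0,0,0,0,0,0]]}}

```text
clock: 60.38
position: [0.529, 0.3822, 0.0717]
ee_rot: [-0.014, 1.0, 0.001, 0.0]
ft_force: [0.0, -0.5, -2.5]
grip_width: 0.572
```

Run:
```python
from h import *
where()
```

```text
t 60.38 p [529.  382.2  71.7] yaw -178.3 tilt [0.0007 0.0013] F [ 0.  -0.5 -2.5] g 48.9 q [-0.    0.75 -1.01  1.51  0.66  1.24  0.49]
```

>>> {"name": "step_arm", "arguments": {"motion": [[0,0,1,0,0,0],[0,0,1,0,0,0]]}}

```text
clock: 60.62
position: [0.5292, 0.3823, 0.0714]
ee_rot: [-0.014, 1.0, 0.0, 0.001]
ft_force: [-3.7, -4.8, 7.9]
grip_width: 0.57
```

Run:
```python
from h import *
where()
```

```text
t 60.62 p [529.2 382.3  71.4] yaw -178.4 tilt [0.0015 0.0009] F [-3.7 -4.8  7.9] g 48.7 q [-0.    0.75 -1.01  1.51  0.66  1.24  0.49]
```

>>> {"name": "step_arm", "arguments": {"motion": [[0,0,0,0,0,0],[0,0,0,0,0,0],[0,0,-1,0,0,0],[0,0,-8,0,0,0],[0,0,-20,0,0,0],[0,0,-35,0,0,0],[0,0,-35,0,0,0],[0,0,0,0,0,0]], "jaw": 57}}

```text
clock: 61.62
position: [0.5292, 0.3836, 0.1796]
ee_rot: [-0.015, 1.0, 0.002, 0.002]
ft_force: [0.9, -0.0, -0.6]
grip_width: 0.661
```

Run:
```python
from h import *
where(); R=json.load(open('R.json')); save('side','s27')
it=[(R['tray'],mv(SP,.056)),([*loc('tray',0,.055),R['tray'][2]],mv(CT,.062))]
over('side','s27',it,'o27',(110,100,330,320),3)
plan([*R['c1'][:2],.17],R['c1'][2],16)
```

```text
t 61.62 p [529.2 383.6 179.6] yaw -178.3 tilt [0.0046 0.0047] F [ 0.9 -0.  -0.6] g 56.4 q [ 0.02  0.66 -1.08  1.41  0.58  1.4   0.54]
n 16 rows:
[6.4, -28.3, 0.4, 0.02, 0.0, 5.24]
[3.8, -28.8, 0.4, 0.02, 0.0, 5.24]
[1.1, -29.0, 0.4, 0.02, 0.0, 5.24]
[-1.5, -29.0, 0.4, 0.02, 0.0, 5.24]
[-4.2, -28.7, 0.4, 0.02, 0.0, 5.24]
[-6.8, -28.2, 0.4, 0.02, 0.0, 5.24]
[-9.3, -27.5, 0.4, 0.02, 0.0, 5.24]
[-11.8, -26.5, 0.4, 0.02, 0.0, 5.24]
[-14.2, -25.3, 0.5, 0.02, 0.0, 5.24]
[-16.4, -23.9, 0.5, 0.02, 0.0, 5.24]
[-18.5, -22.3, 0.5, 0.02, 0.0, 5.24]
[-20.5, -20.5, 0.5, 0.02, 0.0, 5.24]
[-22.3, -18.6, 0.5, 0.02, 0.0, 5.24]
[-23.9, -16.5, 0.5, 0.02, 0.0, 5.24]
[-25.3, -14.2, 0.5, 0.02, 0.0, 5.24]
[-26.5, -11.8, 0.5, 0.02, 0.0, 5.24]
```

View pics/o27.png

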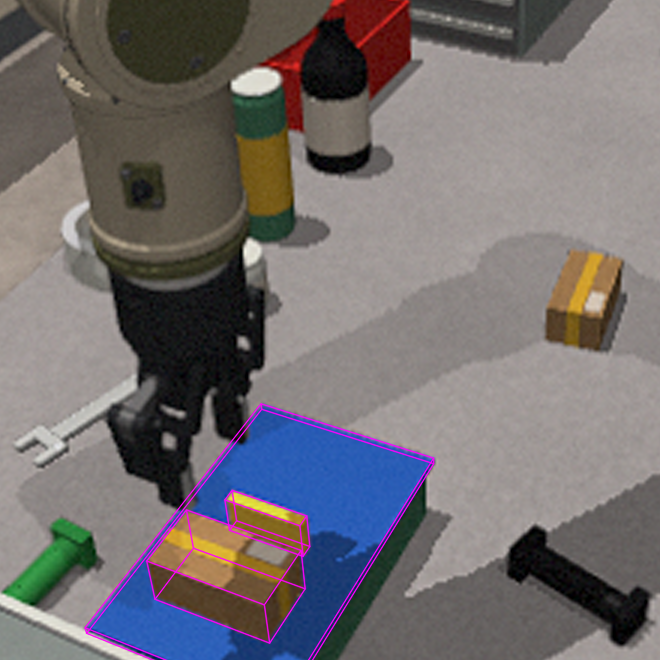

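The first carton is placed as intended. Now the second, c1.

>>> {"name": "step_arm", "arguments": {"motion": [[6,-22,0,0,0,4],[4,-29,0,0,0,5.2],[1,-29,0,0,0,5.2],[-1.5,-29,0,0,0,5.2],[-4,-28.5,0,0,0,5.2],[-7,-28,0,0,0,5.2],[-9.5,-27.5,0,0,0,5.2],[-12,-26.5,0,0,0,5.2],[-14,-25.5,0,0,0,5.2],[-16.5,-24,0,0,0,5.2],[-18.5,-22.5,0,0,0,5.2],[-20.5,-20.5,0,0,0,5.2],[-22.5,-18.5,0,0,0,5.2],[-24,-16.5,0,0,0,5.2],[-22,-12,0,0,0,5.2],[-14,-6,0,0,0,5.2],[-5,0,0,0,0,1],[0,0,0,0,0,0]], "jaw": 68}}

```text
clock: 63.92
position: [0.438, -0.0711, 0.172]
ee_rot: [0.67, 0.742, -0.003, -0.003]
ft_force: [0.3, 0.0, -1.4]
grip_width: 0.799
```

Run:
```python
from h import *
where(); R=json.load(open('R.json')); plan([*R['c1'][:2],.09],R['c1'][2],4)
save('side','s28'); it=[(R['c1'],CT)]
over('side','s28',it,'o28',(200,80,350,230),4)
```

```text
t 63.92 p [438.  -71.1 172. ] yaw 95.8 tilt [-0.0089  0.    ] F [ 0.3  0.  -1.4] g 68.2 q [ 0.95  0.04 -0.89  1.95  0.03  1.18  0.15]
n 4 rows:
[-0.5, 0.7, 20.5, -0.13, -0.02, -0.51]
[-0.5, 0.7, 20.5, -0.13, -0.02, -0.51]
[-0.5, 0.6, 20.5, -0.13, -0.02, -0.51]
[-0.5, 0.6, 20.5, -0.13, -0.02, -0.51]
```

View pics/o28.png

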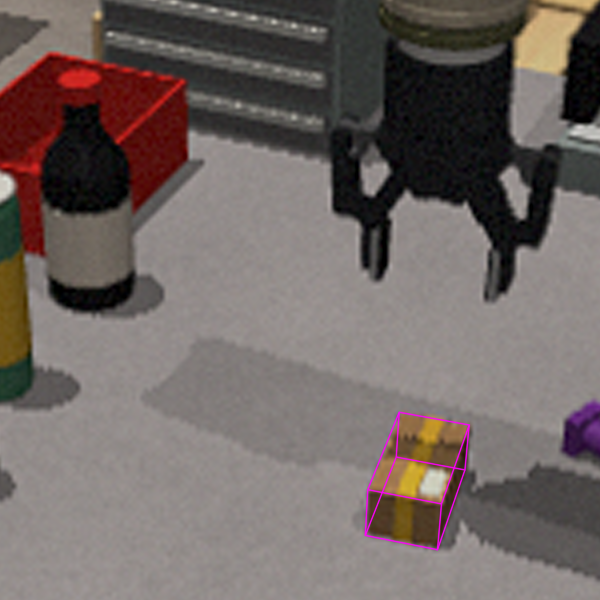

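>>> {"name": "step_arm", "arguments": {"motion": [[-1,1,15,-0.3,0,-1],[-1,1,25,-0.2,0,-1],[0,0,28,0,0,0],[0,0,28,0,0,0],[0,0,18,0,0,0],[0,0,0,0,0,0]]}}

```text
clock: 64.72
position: [0.4394, -0.0681, 0.0503]
ee_rot: [0.651, 0.759, 0.001, -0.002]
ft_force: [-0.2, 0.0, 1.3]
grip_width: 0.794
```

Run:
```python
from h import *
where(); R=json.load(open('R.json')); plan([*R['c1'][:2],.009],R['c1'][2],4)
```

```text
t 64.72 p [439.4 -68.1  50.3] yaw 98.8 tilt [-0.0004  0.0041] F [-0.2  0.   1.3] g 67.8 q [ 0.87  0.24 -0.87  2.08  0.23  0.92  0.03]
n 4 rows:
[-1.2, 0.1, 10.3, 0.0, -0.06, 0.23]
[-1.2, 0.1, 10.3, 0.0, -0.06, 0.23]
[-1.2, 0.1, 10.3, 0.0, -0.06, 0.23]
[-1.2, 0.1, 10.3, 0.0, -0.06, 0.23]
```

>>> {"name": "step_arm", "arguments": {"motion": [[-2.5,0,10,0,-0.2,0.6],[-2,0,10,0,0,0.4],[-1,0,10,0,0,0],[0,0,8,0,0,0],[0,0,0,0,0,0],[0,0,0,0,0,0]]}}

```text
clock: 65.47
position: [0.4412, -0.0736, 0.0107]
ee_rot: [0.657, 0.754, 0.001, 0.001]
ft_force: [0.3, 0.2, 0.2]
grip_width: 0.797
```

Run:
```python
from h import *
where(); R=json.load(open('R.json')); plan([*R['c1'][:2],.009],R['c1'][2],1)
```

```text
t 65.47 p [441.2 -73.6  10.7] yaw 97.8 tilt [0.0022 0.0001] F [0.3 0.2 0.2] g 68.1 q [ 0.83  0.32 -0.83  2.1   0.32  0.85 -0.05]
n 1 rows:
[1.0, -0.6, 1.7, 0.13, 0.01, -0.07]
```

>>> {"name": "step_arm", "arguments": {"motion": [[1,-0.5,1.5,0.1,0,0],[0,0,0,0,0,0],[0,0,0,0,0,0],[0,0,0,0,0,0],[0,0,0,0,0,0]], "jaw": 40}}

```text
clock: 66.1
position: [0.4409, -0.0727, 0.0096]
ee_rot: [0.657, 0.754, 0.0, 0.001]
ft_force: [0.4, -0.1, -1.1]
grip_width: 0.574
```

Run:
```python
from h import *
where()
```

```text
t 66.1 p [440.9 -72.7   9.6] yaw 97.8 tilt [ 0.0013 -0.0007] F [ 0.4 -0.1 -1.1] g 49.0 q [ 0.82  0.32 -0.83  2.1   0.32  0.84 -0.06]
```

>>> {"name": "step_arm", "arguments": {"motion": [[0,0,-10,0,0,0],[0,0,-25,0,0,0],[0,0,-40,0,0,0],[0,0,-40,0,0,0],[0,0,-40,0,0,0],[0,0,0,0,0,0]]}}

```text
clock: 66.85
position: [0.4394, -0.0714, 0.1709]
ee_rot: [0.656, 0.754, -0.0, -0.001]
ft_force: [0.6, -0.6, -3.4]
grip_width: 0.575
```

Run:
```python
from h import *
where(); R=json.load(open('R.json')); plan([*loc('tray',0,-.055),.165],R['tray'][2]+np.pi,14)
p,r,o=pose();x=r.as_matrix()[:,0]; save('side','s29')
over('side','s29',[([p[0],p[1],np.arctan2(x[1],x[0])],mv(CT,p[2]-.0095))],'o29',(200,80,350,230),4)
```

```text
t 66.85 p [439.4 -71.4 170.9] yaw 97.9 tilt [-0.0011  0.0003] F [ 0.6 -0.6 -3.4] g 49.1 q [ 0.98  0.04 -0.92  1.95  0.03  1.17  0.19]
n 14 rows:
[23.4, 9.9, 0.4, -0.0, -0.0, -5.99]
[22.2, 12.3, 0.4, -0.0, -0.0, -5.99]
[20.8, 14.5, 0.4, -0.0, -0.0, -5.99]
[19.2, 16.6, 0.4, -0.0, -0.0, -5.99]
[17.3, 18.5, 0.4, -0.0, -0.0, -5.99]
[15.3, 20.3, 0.4, -0.0, -0.0, -5.99]
[13.1, 21.7, 0.4, -0.0, -0.0, -5.99]
[10.8, 23.0, 0.4, -0.0, -0.0, -5.99]
[8.3, 24.0, 0.4, -0.0, -0.0, -5.99]
[5.8, 24.7, 0.4, -0.0, -0.0, -5.99]
[3.2, 25.2, 0.4, -0.0, -0.0, -5.99]
[0.5, 25.4, 0.4, -0.0, -0.0, -5.99]
[-2.1, 25.3, 0.4, -0.0, -0.0, -5.99]
[-4.8, 24.9, 0.4, -0.0, -0.0, -5.99]
```

View pics/o29.png

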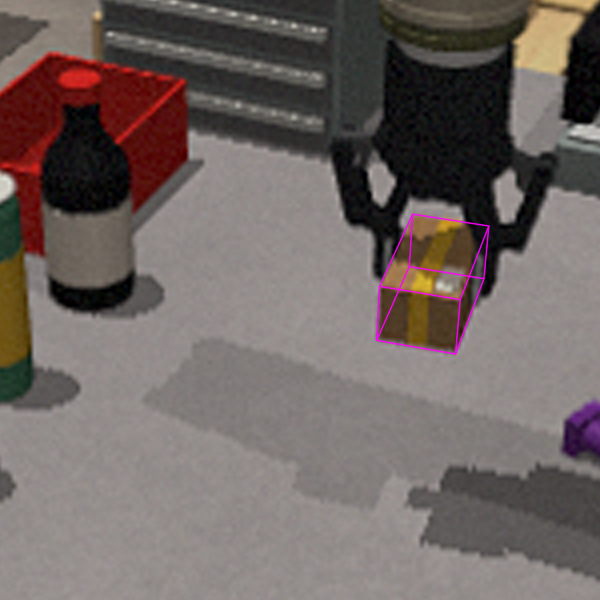

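>>> {"name": "step_arm", "arguments": {"motion": [[18,8,-1,0,0,-4.5],[22,12,-1,0,0,-6],[21,14.5,-1,0,0,-6],[19,16.5,-1,0,0,-6],[17.5,18.5,-1,0,0,-6],[15.5,20,-1,0,0,-6],[13,21.5,-1,0,0,-6],[11,23,-1,0,0,-6],[8.5,24,-1,0,0,-6],[6,24.5,-1,0,0,-6],[3,25,-1,0,0,-6],[0.5,25,0,0,0,-6],[-3,22,0,0,0,-6],[-5,16,0,0,0,-5.5],[-4,8,0,0,0,-4],[0,0,0,0,0,0]]}}

```text
clock: 68.9
position: [0.5171, 0.2953, 0.1686]
ee_rot: [-0.089, 0.996, 0.008, -0.013]
ft_force: [1.1, 0.2, -3.4]
grip_width: 0.574
```

Run:
```python
from h import *
where(); R=json.load(open('R.json')); plan([*loc('tray',0,-.055),.13],R['tray'][2]+np.pi,3)
```

```text
t 68.9 p [517.1 295.3 168.6] yaw -169.8 tilt [-0.0269  0.0141] F [ 1.1  0.2 -3.4] g 49.0 q [ 0.27  0.6  -1.17  1.57  0.53  1.36  0.79]
n 3 rows:
[-3.7, -8.8, 12.6, 0.32, -0.48, 2.8]
[-4.0, -8.5, 12.7, 0.32, -0.48, 2.8]
[-4.3, -8.3, 12.8, 0.32, -0.48, 2.8]
```

>>> {"name": "step_arm", "arguments": {"motion": [[-6,-13,0,0.5,-0.7,4.2],[-6,-12,0,0.5,-0.7,4.2],[0,0,15,0,0,0],[0,0,15,0,0,0],[0,0,0,0,0,0]]}}

```text
clock: 69.53
position: [0.5297, 0.2733, 0.133]
ee_rot: [-0.015, 1.0, -0.0, -0.003]
ft_force: [-0.3, 1.2, -3.2]
grip_width: 0.573
```

Run:
```python
from h import *
where(); R=json.load(open('R.json')); plan([*loc('tray',0,-.055),.1],R['tray'][2]+np.pi,3)
p,r,o=pose();x=r.as_matrix()[:,0]; save('side','s30')
over('side','s30',[([p[0],p[1],np.arctan2(x[1],x[0])],mv(CT,p[2]-.0096))],'o30',(110,180,270,345),4)
```

```text
t 69.53 p [529.7 273.3 133. ] yaw -178.2 tilt [-0.0057 -0.0006] F [-0.3  1.2 -3.2] g 49.0 q [ 0.27  0.6  -1.11  1.61  0.55  1.28  0.67]
n 3 rows:
[-0.7, -0.5, 11.0, -0.01, -0.11, 0.01]
[-0.7, -0.5, 11.0, -0.01, -0.11, 0.01]
[-0.7, -0.5, 11.0, -0.01, -0.11, 0.01]
```

View pics/o30.png

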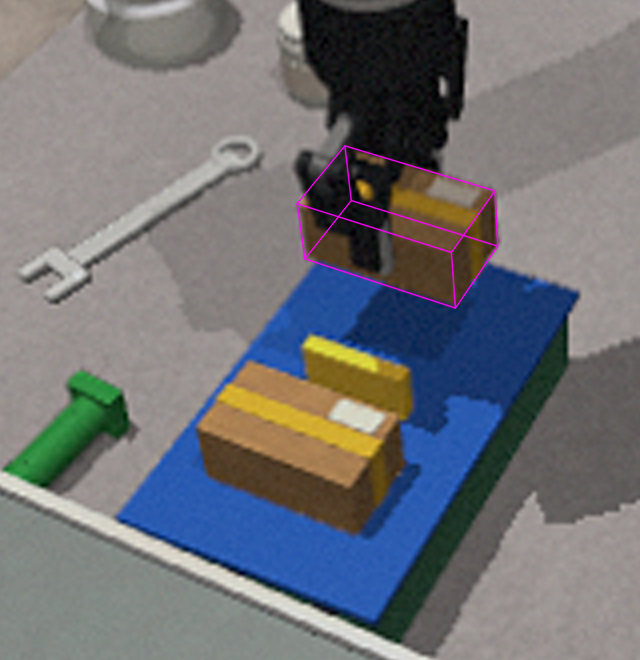

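>>> {"name": "step_arm", "arguments": {"motion": [[-1.5,-1.5,12,0,-0.3,0],[-0.5,0,14,0,0,0],[0,0,14,0,0,0],[0,0,12,0,0,0],[0,0,3,0,0,0],[0,0,0,0,0,0]]}}

```text
clock: 70.32
position: [0.5318, 0.2727, 0.0747]
ee_rot: [-0.016, 1.0, 0.0, 0.0]
ft_force: [0.4, 0.3, -2.5]
grip_width: 0.572
```

Run:
```python
from h import *
where(); R=json.load(open('R.json')); plan([*loc('tray',0,-.055),.0715],R['tray'][2]+np.pi,1)
```

```text
t 70.33 p [531.8 272.7  74.7] yaw -178.2 tilt [0.0001 0.0007] F [ 0.4  0.3 -2.5] g 48.8 q [ 0.24  0.66 -1.06  1.67  0.61  1.19  0.63]
n 1 rows:
[0.1, -1.0, 3.2, 0.04, 0.01, 0.09]
```

>>> {"name": "step_arm", "arguments": {"motion": [[0,-1,1.5,0,0,0],[0,0,1.5,0,0,0],[0,0,1,0,0,0],[0,0,1,0,0,0]]}}

```text
clock: 70.82
position: [0.5324, 0.272, 0.0717]
ee_rot: [-0.016, 1.0, 0.0, 0.001]
ft_force: [-6.1, -5.7, 13.0]
grip_width: 0.575
```

Run:
```python
from h import *
where()
```

```text
t 70.83 p [532.4 272.   71.7] yaw -178.2 tilt [0.002  0.0006] F [-6.1 -5.7 13. ] g 49.1 q [ 0.24  0.66 -1.06  1.67  0.62  1.18  0.63]
```

Contact. Releasing and withdrawing.

>>> {"name": "step_arm", "arguments": {"motion": [[0,0,-0.5,0,0,0],[0,0,0,0,0,0],[0,0,-1,0,0,0],[0,0,-8,0,0,0],[0,0,-20,0,0,0],[0,0,-35,0,0,0],[0,0,-40,0,0,0],[0,0,0,0,0,0]], "jaw": 57}}

```text
clock: 71.82
position: [0.5327, 0.2735, 0.1853]
ee_rot: [-0.016, 1.0, 0.002, 0.003]
ft_force: [-0.2, 0.8, -0.3]
grip_width: 0.668
```

>>> {"name": "step_arm", "arguments": {"motion": [[10,-30,-5,0,0,0],[12,-40,-5,0,0,4],[14,-45,0,0,0,5],[14,-45,0,0,0,5],[10,-45,0,0,0,5],[5,-45,0,0,0,5],[0,-40,0,0,0,5],[0,-20,0,0,0,2],[0,0,0,0,0,0]]}}

```text
clock: 72.95
position: [0.4098, -0.0301, 0.1937]
ee_rot: [0.261, 0.965, 0.001, 0.002]
ft_force: [-0.1, 0.7, 0.6]
grip_width: 0.667
```

Run:
```python
from h import *
where(); R=json.load(open('R.json')); save('side','s31',(100,60,380,345),2); save('top','t31')
t=R['tray']; it=[(t,mv(SP,.056)),([*loc('tray',0,.055),t[2]],mv(CT,.062)),([*loc('tray',0,-.055),t[2]],mv(CT,.062))]
over('side','s31',it,'o31s',(110,180,270,345),4); over('top','t31',it,'o31t',(50,120,210,240),4.5)
```

```text
t 72.95 p [409.8 -30.1 193.7] yaw 149.8 tilt [0.0042 0.0014] F [-0.1  0.7  0.6] g 57.0 q [ 1.3  -0.18 -1.19  1.99 -0.18  1.22  1.22]
```

View pics/o31s.png

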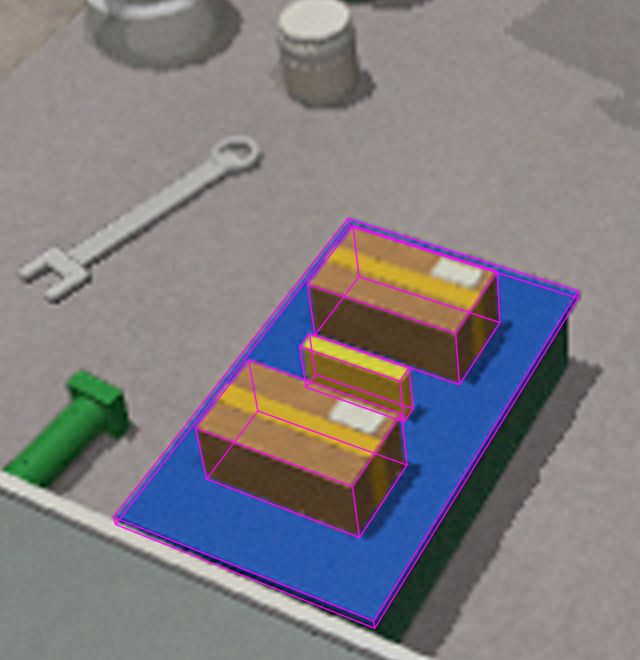

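View pics/o31t.png

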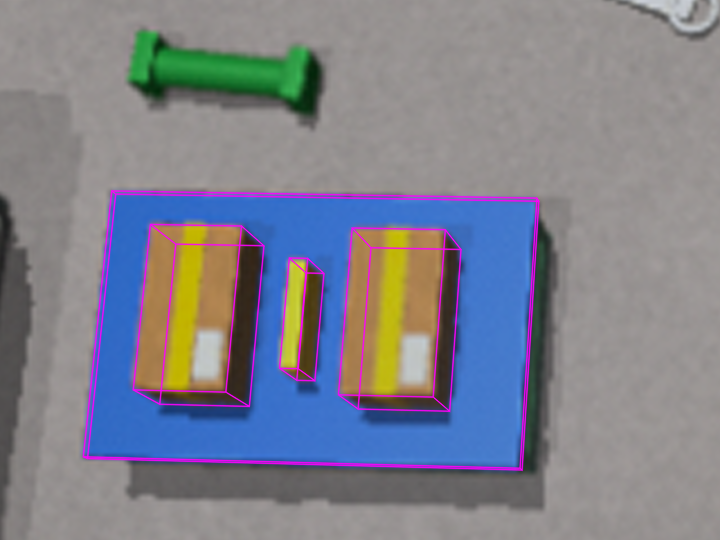

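View pics/s31.png

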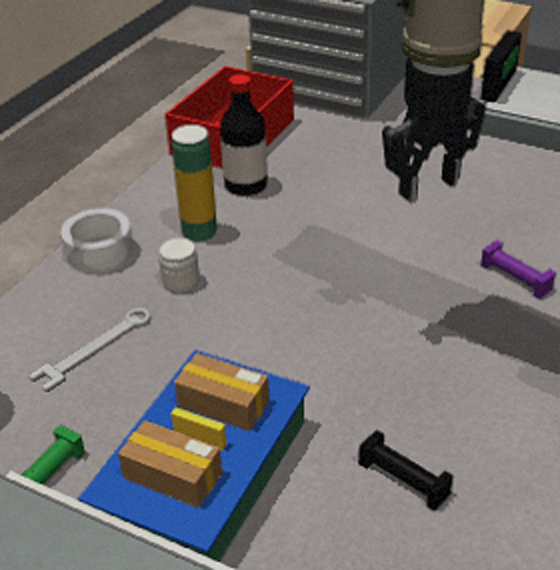

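The separator and both cartons sit within about a pixel of their targets in both views. No roller is left on the table, and the other objects haven't moved. The robot is clear, so I'm handing in.

```bash
python3 -c "
from workcell import manip
print(manip.hand_in())"
```

```text
the job is handed in; nothing more can be done
None
```

The kit tray is packed and handed in at about 73 s, well inside the 200 s limit.

- **Rollers:** All four orange/steel rollers went into their own cradles. Each was pressed to a hard stop at the seated height, and the overlay before covering showed all four seated.
- **Separator:** It lies on both end walls, square and centred to within about 1 px (about 2 mm) in both camera views.
- **Cartons:** They lie along the grip bar, one on each side and wholly on the board, also within about 1 px of target.
- **Other items:** In the last pictures the can, bottle, spray can, wrench and the green, black and purple look-alikes are where they started. The robot was touching nothing.

**Pressing force:** No checks failed or disagreed. Wrist force briefly reached 41–46 N when the first two rollers met their rests. That load went through the fingers and stayed well under the 120 N wrist limit. The 40 N limit is for the arm or gripper body, so I don't expect it to count.

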